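# Set up the coffee corner: jars on the sloping rack, mugs on the stand

### The arm

A 6-joint arm with a two-finger parallel gripper is mounted at the origin on a cart in front of the work surface, level with it; the furniture and walls round the work are solid. World frame = base frame: x ahead of the robot, y to its left, z up, the work surface at z = 0. Lengths are in m, angles in rad, forces in N, time in s.
With the tool pointing down it reaches from about 0.25 to 0.775 m from the base axis. Payload 4 kg.
Tool frame: the origin (TCP) lies midway between the tips of the shut fingers; the grasp point (between the pads) lies 19 mm behind it (robot.tcp_to_grasp is the distance from the TCP to the grasp point, in m); z points along the fingers, y is the line along which they close (so a half turn about z gives the same grasp; the last joint's range is limited). The gripper opens to 94 mm and grips with 3 to 60 N. Pads are 16 mm wide; open, the fingers measure 119 mm over their backs; the gripper's body (75 mm by 177 mm) begins 78 mm behind the grasp point.
Start: joints at [1.197, 0.087, 1.371, -0, 1.684, -0.103], TCP at [0.147, 0.53, 0.206] pointing down, gripper open.
Joint ranges: [-3.1, 3.1], [-0.76, 2.03], [0.27, 2.55], [-1.08, 4.22], [0.17, 2.65], [-2.57, 2.57]. Speed limits (rad/s): [2.79, 2.79, 3.14, 3.14, 3.14, 3.14].

### API

Orientations are given as [roll, pitch, yaw] about the fixed x, y, z axes, in that order (R = Rz(yaw) Ry(pitch) Rx(roll)).
In Python, from bench import robot, viewer gives the robot as it stands. The module is installed in compiled form; this text tells all that it offers.
- The arm moves only by the shell command python3 -m handwheel 'ROWS' [OPENING]. ROWS is JSON, a list of rows, each a list of 6 numbers: the shift along the tool's x, y, z in units of 0.2 m (1.0 is 0.2 m), then the turn, a rotation vector about the tool's x, y, z in units of 30 degrees (1.0 is 30 degrees). In form: [[x, y, z, wx, wy, wz], ...]. A call has 1 to 10 rows; each row is the pose to reach, as a shift and turn from the pose commanded when the call began, along the tool's axes at that moment; what a row does not reach only later rows make up. A row lasts 1/12 s, in which the tool goes at most 41.7 mm and 7.16 degrees, less where a joint would pass 70% of its speed; a pose out of reach is approached as far as the arm can. A call with a number of a shift or a turn outside -1 to 1 is refused whole. A call with a gripper value outside its range is refused whole. OPENING is the gripper's target within -1 to 1 (shut at 1, half-way at 0, fully open at -1), set as the call begins (- or left out, the last holds). The fingers move at their own pace and stop on an object; the grip force is fixed at half the most. Time passes only in rows, so rows that repeat a pose let the fingers close. It gives the time, the measured TCP pose, the force, the opening and the grip force at its end, in the units of the state.
- robot.get_obs(): the state, without advancing time (a new reading comes with each control period).
- viewer.snapshot(name): name is "side" or "top"; returns the picture (420x560x3 uint8, red, green, blue); there is no depth.
- viewer.calibration(name): a dict with "fx", "fy", "cx", "cy" (pixels), "R" (3x3) and "t" (3): a world point X has camera coordinates R X + t. Camera axes: x right, y down, z forward; pixel columns grow to the right and rows downward; lengths in m; the calibration is good to about 2 mm. A picture is of the moment at which its call begins. calibration takes no time and is no camera call.
- robot.close_job(): hands the job in; it is judged then, once.
The state is a dict: "time": time; "joint_positions": joint angles; "qvel": joint speeds; "joint_torque": joint torques, N m; "tool_pos": TCP position; "ee_rot": TCP orientation; "wrist_force": force on the tool from outside, world axes, zero at the start; "wrist_torque": the same for the moment, N m; "width": finger opening in m; "finger_force": force on a finger pad.
Only numpy, scipy, OpenCV 4.12 (cv2) and the standard library are available. Lean on these libraries where they do the work, as an engineer would, in place of code of your own. Each camera call takes 0.05 s, during which the arm holds its last target. There are 200 camera calls.

### The job

Set up the coffee corner: take every jar from the row along the front edge of the worktop and stand it right way up on the sloping top shelf of the wooden rack, its base flat on the board between the two steel rails, and hang both mugs by their handles on the arms of the mug stand. Leave the tumbler, the sugar pot, the teaspoon and the things at the back where they are.

Things in the scene. Friction and masses are not known exactly. Their poses are not given: they have to be found in the camera images.
- shelf: sloping top shelf of the fixed wooden rack: board 96 mm deep (x), 340 mm long (y), between end cheeks that stand 24 mm above it. Origin: middle of the board's top face, 112 mm above the worktop. Its z is square to the board and leans 15 deg (0.262 rad) towards the rack's front (-x). Round steel rails 6 mm thick, axis 13 mm above the board, run along y at x = -42 and +42 mm; nothing stands above them
- mug_stand: fixed mug stand: wooden foot 136 mm across, steel post 12 mm thick, 204 mm tall; two straight round steel arms 10 mm thick leave the post's axis 195 mm above the worktop, one along the stand's +y, one along its -y, both rising outwards at 22 deg (0.384 rad); each is 121 mm long and ends in a ball 11 mm across. Origin: under the post on the worktop, z up. The sink lies on its +x side
- near_arm (a point): point on the axis of the arm that points roughly towards the robot (the stand's +y), 60 mm along it from the post's axis, 217 mm above the worktop; axes as the stand's
- far_arm (a point): point on the axis of the arm that points away from the robot (the stand's -y), 60 mm along it from the post's axis, 217 mm above the worktop; axes as the stand's
- coffee_jar_center (a point): coffee jar, 124 mm tall, standing in the front row; body 60 mm across (squarish), round screw lid 66 mm across over the top 26 mm; about 0.33 kg. Point on its axis, half-way up (62 mm); z up its axis. May be absent
- sugar_jar_center (a point): glass sugar jar with a dark lid, round, 65 mm across, 110 mm tall, about 0.37 kg, standing in the front row. Point on its axis, half-way up (55 mm); z up its axis. May be absent
- spice_jar_a_center (a point): small round spice jar with a cap, 45 mm across, 106 mm tall, 0.11 kg, standing in the front row (there are two of the same size, with different paper labels). Point on its axis, half-way up (53 mm); z up its axis. May be absent
- spice_jar_b_center (a point): small round spice jar with a cap, 45 mm across, 106 mm tall, 0.11 kg, standing in the front row (there are two of the same size, with different paper labels). Point on its axis, half-way up (53 mm); z up its axis. May be absent
- tall_mug_center (a point): taller mug, 105 mm tall, rim 92 mm across outside (base 69 mm), wall about 7 mm at the rim, about 0.34 kg, hollow, standing mouth up on the worktop. Point on its axis half-way up (52 mm); z up its axis; the handle points to its -y and ends 85 mm from the axis
- tall_mug_eye (a point): middle of the opening in the tall mug's handle, 55 mm above its base, 53 mm from its axis towards -y; the opening is 43 mm high (33 to 76 mm above the base), 18 mm wide along y and runs along x; the handle is up to 32 mm wide along x; axes as the mug's
- low_mug_center (a point): lower mug, 93 mm tall, rim 92 mm across outside (base 69 mm), wall about 7 mm at the rim, about 0.32 kg, hollow, standing mouth up on the worktop. Point on its axis half-way up (46 mm); z up its axis; the handle points to its -y and ends 82 mm from the axis
- low_mug_eye (a point): middle of the opening in the low mug's handle, 50 mm above its base, 55 mm from its axis towards -y; the opening is 32 mm high (34 to 66 mm above the base), 20 mm wide along y and runs along x; the handle is up to 30 mm wide along x; axes as the mug's
- tumbler: painted glass tumbler, 73 mm across, 106 mm tall, loose bystander on the worktop at the right; origin under its middle
- sugar_pot: round ceramic sugar pot with a lid, 83 x 117 x 99 mm, loose bystander at the back; origin under its middle
- teaspoon: steel teaspoon 130 mm long, loose bystander beyond the mug stand; origin under its middle
Things that resemble listed ones, but are neither listed nor needed, are in the scene too. What is shaped like the part that bears sugar_jar_center but green or purple is not meant.

How it is judged:
By the outcome, as a careful person would: the job done as asked, in the order asked, and still so for the second after the job is handed in, with the robot touching nothing.
Of coffee_jar, sugar_jar, spice_jar_a, spice_jar_b only 3 to 4 are there at a start; the rules pass over those that are not, and their reading is None.
At some moment in a run one of tall_mug, low_mug may be knocked a few centimetres aside while the robot is not near it.
It also fails if it takes over 210 s, if anything falls off the work surface, if the arm or the gripper's body presses on something with over 40 N, if the wrist force passes 120 N, or if a joint passes its speed limit or range.

## Working session

There is one attempt and no reset: what is moved stays moved. The work goes in short steps, Python scripts to look and compute and a shell command to move; the robot and the scene stay as the last step left them, time stands still between calls to the robot, and variables do not carry over. Pictures are saved under pics/ and viewed, at most 14 in all, crops included, and the job is handed in when it is done.

```bash
mkdir -p pics
python3 - <<'E'
from bench import robot, viewer
import cv2,numpy as np
for n in("side","top"):
    im=viewer.snapshot(n); cv2.imwrite(f"pics/{n}0.png",im[...,::-1])
    c=viewer.calibration(n); print(n,c['fx'],c['fy'],c['cx'],c['cy'],np.round(c['R'],3).tolist(),np.round(c['t'],3).tolist(), np.round(-np.array(c['R']).T@np.array(c['t']),3))
o=robot.get_obs(); print(o)
E
```

```text
side 411.9308304089219 411.9308304089219 279.3309319065991 213.11878944841752 [[0.891, -0.454, -0.01], [-0.172, -0.316, -0.933], [0.421, 0.833, -0.359]] [-0.571, 0.2, 1.47] [-0.076 -1.421  0.708]
top 527.4334138201489 527.4334138201489 282.4263886486958 213.75677957105864 [[-0.433, -0.901, 0.016], [-0.735, 0.343, -0.585], [0.522, -0.266, -0.811]] [0.132, 0.551, 1.547] [-0.345  0.341  1.574]
{'time': 0.1, 'joint_positions': array([ 1.19686742e+00,  8.78652312e-02,  1.37207379e+00, -4.55417482e-05,
        1.68357958e+00, -1.03116965e-01]), 'qvel': array([ 1.46379508e-03, -1.75417247e-05, -2.72750566e-03, -2.03886829e-03,
        2.07271654e-04, -3.52823184e-04]), 'joint_torque': array([ 1.93105167e-03, -3.41257095e+01, -3.03301692e+01,  7.21175317e-02,
        3.04453145e-02, -9.23507082e-05]), 'tool_pos': array([0.14698479, 0.52949652, 0.20444476]), 'ee_rot': array([-3.13967227e+00, -1.53224544e-04,  2.87077548e+00]), 'wrist_force': array([ 0.75788104, -0.02871274,  0.164286  ]), 'wrist_torque': array([-0.04800966, -0.00898228,  0.00362145]), 'finger_force': 0.0, 'width': 0.09411153009099442}
```

View pics/side0.png

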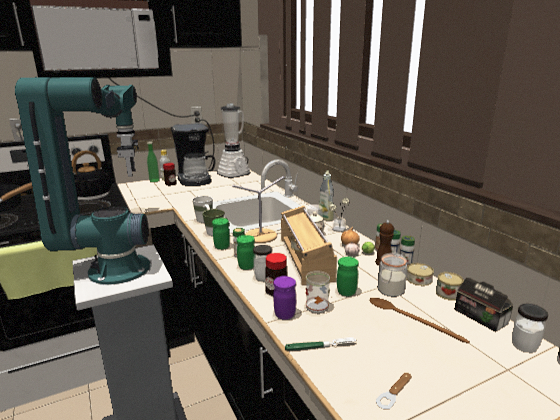

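View pics/top0.png

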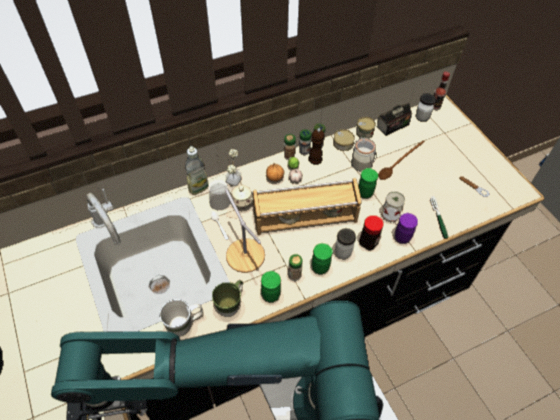

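```bash
cat > h.py <<'E'
import numpy as np, cv2
from bench import robot, viewer
from scipy.spatial.transform import Rotation as Rn
C={n:viewer.calibration(n) for n in("side","top")}
def proj(n,X):
    c=C[n]; p=np.array(c['R'])@np.array(X,float)+np.array(c['t']); return np.array([c['fx']*p[0]/p[2]+c['cx'],c['fy']*p[1]/p[2]+c['cy']])
def ray(n,u,v):
    c=C[n];R=np.array(c['R']); return -R.T@np.array(c['t']), R.T@np.array([(u-c['cx'])/c['fx'],(v-c['cy'])/c['fy'],1])
def plane(n,u,v,z):
    o,d=ray(n,u,v); return o+d*(z-o[2])/d[2]
def tri(a,b):  # a=(u,v) side, b=(u,v) top
    (o1,d1),(o2,d2)=ray("side",*a),ray("top",*b)
    s=np.linalg.lstsq(np.c_[d1,-d2],o2-o1,rcond=None)[0]
    p,q=o1+s[0]*d1,o2+s[1]*d2; return (p+q)/2, np.linalg.norm(p-q)
def snap(n,f,crop=None,k=1):
    im=viewer.snapshot(n)[...,::-1]
    if crop: x0,y0,x1,y1=crop; im=im[y0:y1,x0:x1]
    if k!=1: im=cv2.resize(im,None,fx=k,fy=k,interpolation=cv2.INTER_CUBIC)
    cv2.imwrite("pics/"+f,im)
def go(pos=None,rot=None):
    """numbers of a row that takes the measured pose to pos / rot(matrix)"""
    o=robot.get_obs(); R=Rn.from_euler('xyz',o['ee_rot']).as_matrix()
    d=np.zeros(3) if pos is None else R.T@(np.array(pos)-o['tool_pos'])/0.2
    w=np.zeros(3) if rot is None else Rn.from_matrix(R.T@rot).as_rotvec(degrees=True)/30
    print('row',np.round(d,3),np.round(w,3)); return d,w
def st():
    o=robot.get_obs(); print('t',round(o['time'],2),'p',np.round(o['tool_pos'],4),'rpy',np.round(o['ee_rot'],3),'w',round(o['width'],4),'F',np.round(o['wrist_force'],1),'ff',round(float(o['finger_force']),1),'q',np.round(o['joint_positions'],2))
E
python3 - <<'E'
from h import *
t=cv2.imread("pics/top0.png"); s=cv2.imread("pics/side0.png")
a=cv2.resize(t[170:340,150:430],(800,486),interpolation=cv2.INTER_CUBIC)
b=cv2.resize(s[180:330,180:380],(800,600),interpolation=cv2.INTER_CUBIC)
cv2.imwrite("pics/a.png",a);cv2.imwrite("pics/b.png",b)
for u,v in((176,316),(227,296),(270,286),(295,265),(322,258),(345,243),(371,232),(406,228),(245,255),(305,205)): print(u,v,np.round(plane("top",u,v,.1),3),np.round(plane("top",u,v,0),3))
E
```

```text
176 316 [0.397 0.313 0.1  ] [0.447 0.311 0.   ]
227 296 [0.393 0.149 0.1  ] [0.443 0.136 0.   ]
270 286 [0.368 0.014 0.1  ] [ 0.417 -0.008  0.   ]
295 265 [ 0.403 -0.091  0.1  ] [ 0.454 -0.12   0.   ]
322 258 [ 0.389 -0.182  0.1  ] [ 0.439 -0.217  0.   ]
345 243 [ 0.408 -0.279  0.1  ] [ 0.459 -0.321  0.   ]
371 232 [ 0.409 -0.38   0.1  ] [ 0.46  -0.429  0.   ]
406 228 [ 0.372 -0.497  0.1  ] [ 0.421 -0.554  0.   ]
245 255 [0.506 0.04  0.1  ] [0.564 0.02  0.   ]
305 205 [ 0.604 -0.23   0.1  ] [ 0.669 -0.269  0.   ]
```

View pics/a.png

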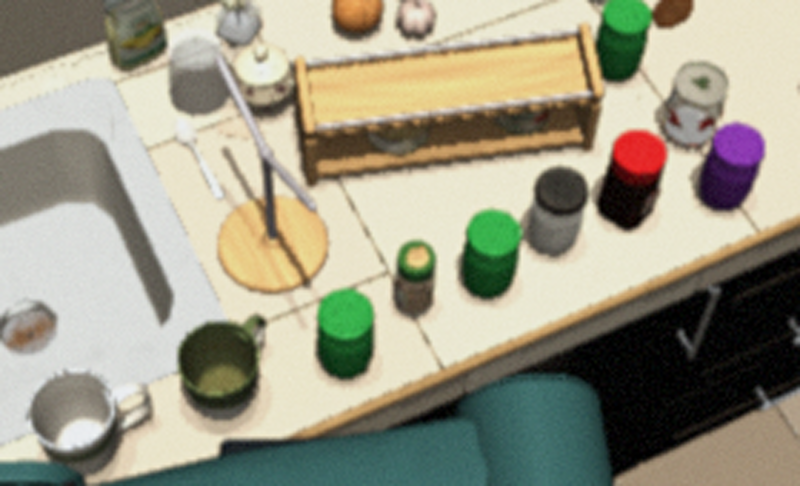

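View pics/b.png

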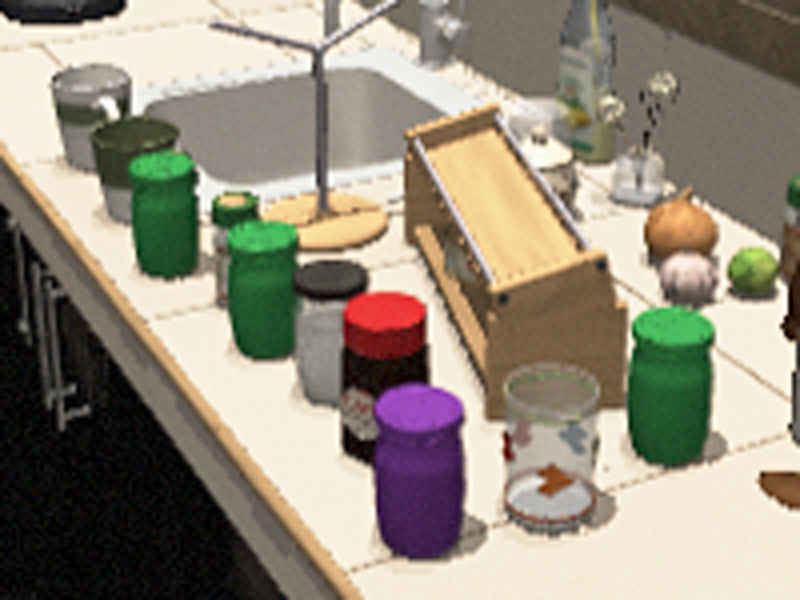

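Run:
```python
from h import *
T=lambda u,v:(150+u/2.857,170+v/2.857)
S=lambda u,v:(180+u/4,180+v/4)
P=dict(spice=((236,200),(417,257)),sugar=((332,280),(561,190)),coffee=((386,312),(638,155)),grey=((92,82),(75,408)),green=((136,135),(219,358)),postj=((320,47),(267,155)),near=((213,25),(313,207)),far=((397,0),(218,55)),
frailL=((415,138),(308,133)),frailR=((495,290),(596,88)),brailL=((498,112),(302,64)),brailR=((603,265),(586,38)))
for k,(a,b) in P.items():
    x,e=tri(S(*a),T(*b)); print(k,np.round(x,3),round(e,4))
for k,z in dict(spice=.106,sugar=.11,coffee=.124,postj=.195,near=.240,far=.240,grey=.105,green=.093).items():
    print(k,np.round(plane("top",*T(*P[k][1]),z),3),np.round(plane("side",*S(*P[k][0]),z),3))
print('greyh',plane("top",*T(140,405),.07),'greenh',plane("top",*T(260,328),.07))
print('foot',plane("top",*T(273,242),.02), plane("side",*S(322,221),.02))
```

```text
spice [ 0.42  -0.102  0.103] 0.0053
sugar [ 0.429 -0.295  0.103] 0.0036
coffee [ 0.427 -0.396  0.118] 0.0069
grey [0.41  0.309 0.095] 0.0024
green [0.406 0.147 0.085] 0.0049
postj [0.562 0.018 0.194] 0.0067
near [0.449 0.011 0.238] 0.0022
far [0.667 0.028 0.235] 0.0227
frailL [ 0.628 -0.059  0.11 ] 0.0092
frailR [ 0.528 -0.399  0.118] 0.0038
brailL [ 0.708 -0.088  0.133] 0.0066
brailR [ 0.604 -0.427  0.129] 0.0134
spice [ 0.415 -0.1    0.106] [ 0.421 -0.107  0.106]
sugar [ 0.423 -0.291  0.11 ] [ 0.425 -0.307  0.11 ]
coffee [ 0.42  -0.392  0.124] [ 0.427 -0.404  0.124]
postj [0.558 0.019 0.195] [0.566 0.02  0.195]
near [0.447 0.012 0.24 ] [0.448 0.005 0.24 ]
far [0.678 0.025 0.24 ] [ 0.641 -0.005  0.24 ]
grey [0.404 0.309 0.105] [0.404 0.281 0.105]
green [0.4   0.148 0.093] [0.403 0.13  0.093]
greyh [0.39503471 0.2439172  0.07      ] greenh [0.42615079 0.08978464 0.07      ]
foot [0.55226905 0.02175318 0.02      ] [ 0.54893459 -0.01135202  0.02      ]
```

Run:
```python
from h import *
ims={n:cv2.imread(f"pics/{n}0.png") for n in("side","top")}
def comps(n,m,x0,y0,x1,y1,amin=30):
    k=np.zeros_like(m);k[y0:y1,x0:x1]=m[y0:y1,x0:x1]
    N,l,s,c=cv2.connectedComponentsWithStats(k,connectivity=8)
    return [(np.round(c[i],1),s[i][:5].tolist()) for i in range(1,N) if s[i][4]>amin]
hs={n:cv2.cvtColor(i,cv2.COLOR_BGR2HSV) for n,i in ims.items()}
def rng(n,lo,hi): return cv2.inRange(hs[n],lo,hi)
for n,b in(("top",(340,200,400,270)),("side",(255,245,300,300))):
    print(n,'red',comps(n,rng(n,(0,180,120),(8,255,255))|rng(n,(172,180,120),(180,255,255)),*b))
for n,b in(("top",(200,180,400,320)),("side",(190,200,380,330))):
    print(n,'green',comps(n,rng(n,(55,180,50),(75,255,255)),*b))
    print(n,'purple',comps(n,rng(n,(125,120,50),(150,255,255)),*((380,200,430,260) if n=="top" else (260,260,310,330))))
for n,b in(("top",(330,225,358,262)),("side",(252,240,275,258))):
    print(n,'dark',comps(n,rng(n,(0,0,0),(180,255,75)),*b))
A=[((263,250),(346.4,236.5))]
```

```text
top red [(array([373.5, 223.3]), [365, 216, 18, 16, 216])]
side red [(array([275.3, 257.8]), [266, 253, 20, 10, 153])]
top green [(array([367.5, 187.2]), [361, 180, 14, 16, 88]), (array([320.6, 263.2]), [313, 254, 17, 17, 89]), (array([270.3, 292.7]), [262, 284, 17, 17, 90])]
top purple [(array([406.6, 226.4]), [398, 214, 19, 28, 388])]
side green []
side purple [(array([284. , 296.6]), [274, 275, 22, 44, 834])]
top dark [(array([345.9, 237.2]), [338, 230, 17, 16, 218])]
side dark [(array([259.9, 252. ]), [252, 246, 20, 11, 75])]
```

Run:
```python
from h import *
T=lambda u,v:(150+(u+.5)/2.857-.5,170+(v+.5)/2.857-.5)
S=lambda u,v:(180+(u+.5)/4-.5,180+(v+.5)/4-.5)
for k,(a,b) in dict(spice=((236,200),(417,254.7)),sugar=((332,279),(561,188)),coffee=((386,311),(638,151))).items():
    x,e=tri(S(*a),T(*b)); print(k,np.round(x,3),round(e,4))
# rails
t=cv2.imread("pics/top0.png");s=cv2.imread("pics/side0.png")
L={}
for k,n,F,p,q,z in(("f","top",T,(312,133),(592,90),.1137),("b","top",T,(308,62),(585,38),.1355),("f","side",S,(415,138),(495,290),.1137),("b","side",S,(498,112),(603,265),.1355)):
    # ridge refine: brightest low-saturation pixel across the line
    im=cv2.imread(f"pics/{n}0.png"); hsv=cv2.cvtColor(im,cv2.COLOR_BGR2HSV).astype(float); f=-hsv[...,1]
    p,q=np.array(F(*p)),np.array(F(*q)); d=(q-p)/np.linalg.norm(q-p); nn=np.array([-d[1],d[0]]); pts=[]
    for r in np.linspace(.1,.9,25):
        c=p+r*(q-p); o=np.arange(-4,4.1,.5); xy=(c+o[:,None]*nn).astype(np.float32)
        g=cv2.remap(f.astype(np.float32),xy[None,:,0],xy[None,:,1],cv2.INTER_LINEAR)[0]
        w=np.clip(g-np.median(g),0,None)**2+1e-6; pts.append(c+nn*(w@o)/w.sum())
    W=np.array([plane(n,*x,z) for x in pts]); vx,vy,x0,y0=cv2.fitLine(W[:,:2].astype(np.float32),cv2.DIST_HUBER,0,.01,.01).ravel()
    u=np.array([vx,vy])*np.sign(vy); m=np.array([-u[1],u[0]]); 
    print(n,k,'dir deg',round(np.degrees(np.arctan2(u[1],u[0])),2),'pt',x0,y0,'normal off',round(np.array([x0,y0])@np.array([np.cos(np.radians(-16.5)),np.sin(np.radians(-16.5))]),4),'ends',np.round(plane(n,*p,z)[:2],3),np.round(plane(n,*q,z)[:2],3),'sd',np.std((W[:,:2]-[x0,y0])@m))
```

```text
spice [ 0.421 -0.101  0.105] 0.0011
sugar [ 0.43  -0.294  0.106] 0.0002
coffee [ 0.429 -0.396  0.122] 0.0012
top f dir deg 73.75 pt 0.5788778 -0.22747697 normal off 0.6196 ends [ 0.619 -0.061] [ 0.534 -0.396] sd 0.0007103138608070719
top b dir deg 73.04 pt 0.65536183 -0.26891962 normal off 0.7048 ends [ 0.704 -0.094] [ 0.594 -0.418] sd 0.0011100825867560453
side f dir deg 73.43 pt 0.56547815 -0.2737616 normal off 0.6199 ends [ 0.63  -0.059] [ 0.53 -0.39] sd 0.0004397597850837202
side b dir deg 73.7 pt 0.65023845 -0.28429982 normal off 0.7042 ends [ 0.711 -0.084] [ 0.607 -0.43 ] sd 0.003325210222621208
```

```bash
cat >> h.py <<'E'
YAW=np.radians(-16.5)
O=np.array([.622,-.2437,.112])
def RT(tilt=0.,yaw=YAW):   # tool y along rack x, tool leaning 'tilt' deg (square to the shelf at 15)
    Rr=Rn.from_euler('z',yaw).as_matrix()@Rn.from_euler('y',-np.radians(tilt)).as_matrix()
    return np.c_[Rr[:,1],Rr[:,0],-Rr[:,2]]
NS=RT(15)
def shelf(y,h,dx=0.): # TCP for grasp point h above board at shelf y
    return O+y*NS[:,0]+dx*NS[:,1]-(h-.019)*NS[:,2]
def plan(tg,p=None,R=None):
    o=robot.get_obs()
    p=o['tool_pos'] if p is None else p; R=Rn.from_euler('xyz',o['ee_rot']).as_matrix() if R is None else R
    for q,Q in tg:
        q=np.array(q,float); Q=R if Q is None else Q
        d=R.T@(q-p)/.2; w=Rn.from_matrix(R.T@Q).as_rotvec(degrees=True)/30
        print([float(a) for a in np.round(np.r_[d,w],3)],'rows>=%d'%np.ceil(max(np.linalg.norm(d)*.2/.0417,np.linalg.norm(w)*30/7.16)), '' if max(abs(d).max(),abs(w).max())<=1 else 'TOO BIG'); p,R=q,Q
E
python3 - <<'E'
from h import *
o=robot.get_obs(); R0=Rn.from_euler('xyz',o['ee_rot']).as_matrix()
rv=Rn.from_matrix(R0.T@RT(0)).as_rotvec(); f=lambda a:R0@Rn.from_rotvec(rv*a).as_matrix()
plan([((.15,.5,.38),f(.32)),((.24,.33,.40),f(.64)),((.3,.15,.4),f(.96)),((.35,-.03,.40),RT(0)),((.40,-.22,.38),RT(0)),((.428,-.395,.3),RT(0)),((.428,-.395,.2),RT(0))])
E
```

```text
[-0.054, -0.14, -0.878, -0.001, 0.001, 0.97] rows>=5 
[-0.917, -0.289, -0.099, -0.001, 0.001, 0.97] rows>=5 
[-0.948, 0.036, 0.0, -0.001, 0.001, 0.97] rows>=5 
[-0.822, 0.444, 0.0, -0.0, 0.0, 0.121] rows>=5 
[-0.84, 0.51, 0.1, 0.0, 0.0, 0.0] rows>=5 
[-0.799, 0.383, 0.4, 0.0, 0.0, 0.0] rows>=5 
[0.0, 0.0, 0.5, 0.0, 0.0, 0.0] rows>=3
```

```bash
H="python3 -m handwheel"
$H '[[-0.05,-0.14,-0.88,0,0,0.97],[-0.05,-0.14,-0.88,0,0,0.97],[-0.05,-0.14,-0.88,0,0,0.97],[-0.05,-0.14,-0.88,0,0,0.97],[-0.05,-0.14,-0.88,0,0,0.97],[-0.05,-0.14,-0.88,0,0,0.97]]' -1
$H '[[-0.92,-0.29,-0.1,0,0,0.97],[-0.92,-0.29,-0.1,0,0,0.97],[-0.92,-0.29,-0.1,0,0,0.97],[-0.92,-0.29,-0.1,0,0,0.97],[-0.92,-0.29,-0.1,0,0,0.97],[-0.92,-0.29,-0.1,0,0,0.97]]'
$H '[[-0.95,0.04,0,0,0,0.97],[-0.95,0.04,0,0,0,0.97],[-0.95,0.04,0,0,0,0.97],[-0.95,0.04,0,0,0,0.97],[-0.95,0.04,0,0,0,0.97],[-0.95,0.04,0,0,0,0.97]]'
$H '[[-0.82,0.44,0,0,0,0.12],[-0.82,0.44,0,0,0,0.12],[-0.82,0.44,0,0,0,0.12],[-0.82,0.44,0,0,0,0.12],[-0.82,0.44,0,0,0,0.12],[-0.82,0.44,0,0,0,0.12]]'
$H '[[-0.84,0.51,0.1,0,0,0],[-0.84,0.51,0.1,0,0,0],[-0.84,0.51,0.1,0,0,0],[-0.84,0.51,0.1,0,0,0],[-0.84,0.51,0.1,0,0,0],[-0.84,0.51,0.1,0,0,0]]'
$H '[[-0.8,0.38,0.4,0,0,0],[-0.8,0.38,0.4,0,0,0],[-0.8,0.38,0.4,0,0,0],[-0.8,0.38,0.4,0,0,0],[-0.8,0.38,0.4,0,0,0],[-0.8,0.38,0.4,0,0,0]]'
$H '[[0,0,0.5,0,0,0],[0,0,0.5,0,0,0],[0,0,0.5,0,0,0],[0,0,0.5,0,0,0],[0,0,0.5,0,0,0],[0,0,0.5,0,0,0]]'
python3 - <<'E'
from h import *
st()
snap("side","c.png",(180,160,380,310),4)
im=viewer.snapshot("top")[...,::-1]; cv2.imwrite("pics/topc.png",im)
print('tcp proj',proj("side",robot.get_obs()['tool_pos']),proj("top",robot.get_obs()['tool_pos']))
plan([((.428,-.396,.124),RT(0)),((.428,-.396,.087),RT(0))])
E
```

```text
time: 0.6
tool_pos: [0.1497, 0.5008, 0.3868]
ee_rot: [3.133, -0.004, 2.363]
wrist_force: [-0.1, -0.2, 0.2]
width: 0.0939
finger_force: 0.0
time: 1.1
tool_pos: [0.241, 0.3265, 0.4005]
ee_rot: [-3.141, 0.002, 1.849]
wrist_force: [-0.6, 0.4, 0.6]
width: 0.0939
finger_force: 0.0
time: 1.6
tool_pos: [0.3014, 0.1472, 0.3992]
ee_rot: [-3.139, 0.003, 1.341]
wrist_force: [-0.3, 0.3, 0.3]
width: 0.0939
finger_force: 0.0
time: 2.1
tool_pos: [0.3511, -0.0315, 0.3985]
ee_rot: [-3.136, 0.0, 1.281]
wrist_force: [-0.3, 0.0, -0.3]
width: 0.0942
finger_force: 0.0
time: 2.6
tool_pos: [0.402, -0.2218, 0.3766]
ee_rot: [-3.134, -0.002, 1.282]
wrist_force: [-1.2, 0.6, -1.2]
width: 0.0939
finger_force: 0.0
time: 3.1
tool_pos: [0.4289, -0.395, 0.2944]
ee_rot: [-3.133, -0.006, 1.284]
wrist_force: [-0.4, 0.1, -1.3]
width: 0.0944
finger_force: 0.0
time: 3.6
tool_pos: [0.4297, -0.3938, 0.2042]
ee_rot: [3.138, 0.001, 1.287]
wrist_force: [1.1, -0.2, 0.6]
width: 0.0942
finger_force: 0.0
t 3.6 p [ 0.4297 -0.3938  0.2042] rpy [3.138e+00 1.000e-03 1.287e+00] w 0.0942 F [ 1.1 -0.2  0.6] ff 0.0 q [-0.84  0.16  1.3   0.    1.68 -0.56]
tcp proj [275.71401717 232.74447489] [376.46975682 207.60236012]
[-0.007, -0.008, 0.404, 0.009, 0.005, 0.005] rows>=2 
[0.0, 0.0, 0.185, 0.0, 0.0, 0.0] rows>=1
```

View pics/c.png

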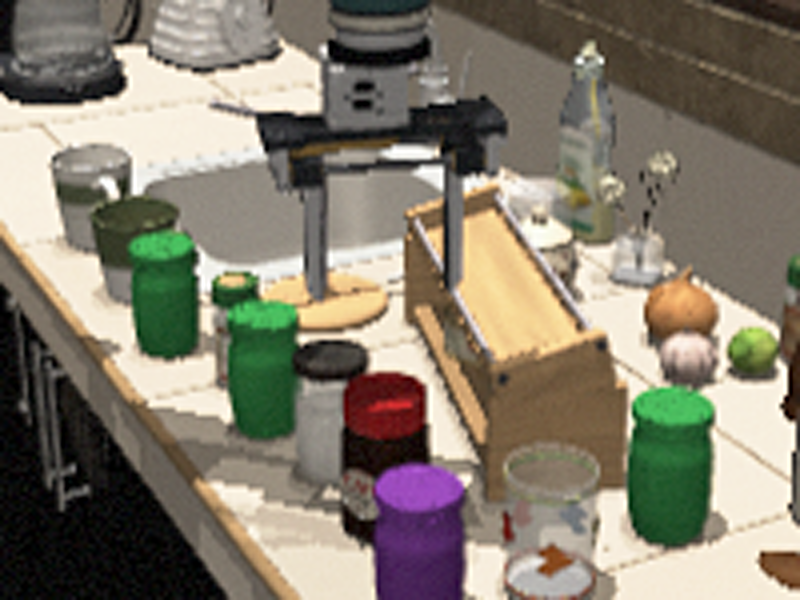

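```bash
H="python3 -m handwheel"
$H '[[-0.01,-0.01,0.1,0,0,0],[-0.01,-0.01,0.2,0,0,0],[-0.01,-0.01,0.3,0,0,0],[-0.01,-0.01,0.4,0,0,0],[-0.01,-0.01,0.5,0,0,0],[-0.01,-0.01,0.58,0,0,0],[-0.01,-0.01,0.58,0,0,0],[-0.01,-0.01,0.58,0,0,0]]'
$H '[[0,0,0,0,0,0],[0,0,0,0,0,0],[0,0,0,0,0,0],[0,0,0,0,0,0],[0,0,0,0,0,0],[0,0,0,0,0,0],[0,0,0,0,0,0],[0,0,0,0,0,0],[0,0,0,0,0,0],[0,0,0,0,0,0]]' 1
$H '[[0,0,0,0,0,0],[0,0,-0.05,0,0,0],[0,0,-0.1,0,0,0],[0,0,-0.2,0,0,0],[0,0,-0.4,0,0,0],[0,0,-0.6,0,0,0],[0,0,-0.8,0,0,0],[0,0,-0.9,0,0,0],[0,0,-0.9,0,0,0],[0,0,-0.9,0,0,0]]'
python3 - <<'E'
from h import *
st()
h=.107
plan([((.428,-.396,.27),RT(15)),(shelf(-.105,h+.09),NS),(shelf(-.105,h+.012),NS),(shelf(-.105,h),NS)])
E
```

```text
time: 4.37
tool_pos: [0.4259, -0.3963, 0.0864]
ee_rot: [3.141, 0.0, 1.284]
wrist_force: [0.5, -0.1, 0.8]
width: 0.094
finger_force: 0.0
time: 5.2
tool_pos: [0.4263, -0.3967, 0.0867]
ee_rot: [3.139, 0.001, 1.284]
wrist_force: [2.1, -0.6, 4.9]
width: 0.0663
finger_force: 30.0
time: 6.03
tool_pos: [0.4253, -0.3962, 0.266]
ee_rot: [3.141, 0.001, 1.284]
wrist_force: [0.2, 0.3, -3.2]
width: 0.0657
finger_force: 29.9
t 6.03 p [ 0.4253 -0.3962  0.266 ] rpy [3.141e+00 1.000e-03 1.284e+00] w 0.0657 F [ 0.2  0.3 -3.2] ff 29.9 q [-0.85  0.15  1.18 -0.    1.81 -0.56]
[0.005, 0.012, -0.02, -0.499, 0.001, 0.003] rows>=3 
[0.481, 0.485, 0.058, 0.0, 0.0, 0.0] rows>=4 
[0.0, -0.0, 0.39, 0.0, 0.0, 0.0] rows>=2 
[-0.0, 0.0, 0.06, 0.0, 0.0, 0.0] rows>=1
```

```bash
H="python3 -m handwheel"
$H '[[0,0,-0.02,-0.17,0,0],[0,0.01,-0.02,-0.33,0,0],[0,0.01,-0.02,-0.5,0,0],[0,0.01,-0.02,-0.5,0,0],[0,0.01,-0.02,-0.5,0,0]]'
$H '[[0.1,0.1,0.01,0,0,0],[0.2,0.2,0.02,0,0,0],[0.3,0.3,0.03,0,0,0],[0.4,0.4,0.05,0,0,0],[0.48,0.48,0.06,0,0,0],[0.48,0.48,0.06,0,0,0],[0.48,0.48,0.06,0,0,0],[0.48,0.48,0.06,0,0,0]]'
python3 - <<'E'
from h import *
st()
h=.1055
snap("side","d.png",(180,140,380,290),4)
plan([(shelf(-.105,h+.012),NS),(shelf(-.105,h),NS)])
E
```

```text
time: 6.45
tool_pos: [0.4253, -0.3953, 0.2654]
ee_rot: [2.887, -0.004, 1.283]
wrist_force: [0.1, -0.9, -2.6]
width: 0.066
finger_force: 29.9
time: 7.12
tool_pos: [0.5465, -0.3317, 0.2812]
ee_rot: [2.883, -0.0, 1.285]
wrist_force: [-0.2, -0.3, -2.2]
width: 0.0663
finger_force: 29.9
t 7.12 p [ 0.5465 -0.3317  0.2812] rpy [ 2.883 -0.     1.285] w 0.0663 F [-0.2 -0.3 -2.2] ff 29.9 q [-0.69  0.09  1.24  0.1   1.57 -0.39]
[0.006, 0.012, 0.388, -0.005, -0.001, 0.002] rows>=2 
[-0.0, 0.0, 0.06, 0.0, 0.0, 0.0] rows>=1
```

View pics/d.png

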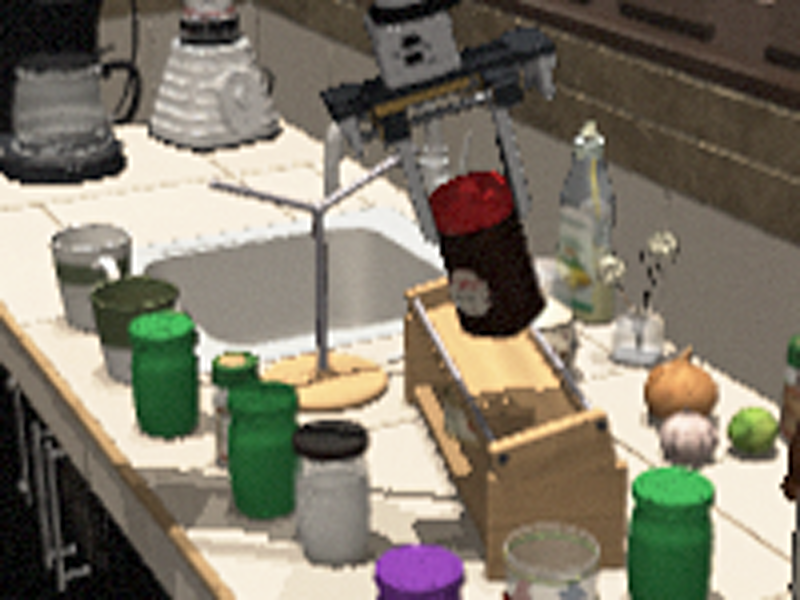

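```bash
H="python3 -m handwheel"
$H '[[0.01,0.01,0.1,0,0,0],[0.01,0.01,0.2,0,0,0],[0.01,0.01,0.3,0,0,0],[0.01,0.01,0.36,0,0,0],[0.01,0.01,0.39,0,0,0],[0.01,0.01,0.39,0,0,0],[0.01,0.01,0.39,0,0,0]]'
$H '[[0,0,0.015,0,0,0],[0,0,0.03,0,0,0],[0,0,0.04,0,0,0],[0,0,0.05,0,0,0],[0,0,0.055,0,0,0],[0,0,0.055,0,0,0]]'
python3 - <<'E'
from h import *
st(); print(proj("side",shelf(-.105,.0)),proj("top",shelf(-.105,0)))
h=.1055
plan([(shelf(-.105,h),NS)])
E
```

```text
time: 7.75
tool_pos: [0.5681, -0.3364, 0.2084]
ee_rot: [2.879, 0.0, 1.284]
wrist_force: [1.1, -0.4, -1.7]
width: 0.0656
finger_force: 29.9
time: 8.25
tool_pos: [0.5709, -0.3366, 0.1969]
ee_rot: [2.88, -0.0, 1.284]
wrist_force: [-0.0, -0.6, -2.2]
width: 0.066
finger_force: 29.9
t 8.25 p [ 0.5709 -0.3366  0.1969] rpy [ 2.88  -0.     1.284] w 0.066 F [-0.  -0.6 -2.2] ff 29.9 q [-0.67  0.15  1.34  0.1   1.41 -0.39]
[313.75588166 248.16472401] [334.86798199 196.57775583]
[-0.007, -0.001, 0.007, -0.001, -0.001, 0.003] rows>=1
```

Not touching yet; creep on.

```bash
H="python3 -m handwheel"
for i in 1 2 3; do $H '[[0,0,0.005,0,0,0],[0,0,0.01,0,0,0],[0,0,0.01,0,0,0]]' | grep -E 'pos|force'; done
```

```text
tool_pos: [0.5715, -0.3369, 0.196]
wrist_force: [-0.5, 0.4, -0.3]
finger_force: 30.0
tool_pos: [0.5717, -0.3371, 0.1959]
wrist_force: [-4.8, 2.7, 6.8]
finger_force: 30.0
tool_pos: [0.5719, -0.3372, 0.1958]
wrist_force: [-7.4, 4.5, 12.1]
finger_force: 30.1
```

```bash
H="python3 -m handwheel"
$H '[[0,0,-0.01,0,0,0],[0,0,-0.01,0,0,0]]' | grep force
$H '[[0,0,0,0,0,0],[0,0,0,0,0,0],[0,0,0,0,0,0],[0,0,0,0,0,0],[0,0,0,0,0,0],[0,0,0,0,0,0],[0,0,0,0,0,0]]' -1 | grep -E 'width|wrist'
$H '[[0,0,-0.05,0,0,0],[0,0,-0.1,0,0,0],[0,0,-0.2,0,0,0],[0,0,-0.3,0,0,0],[0,0,-0.4,0,0,0],[0,0,-0.5,0,0,0],[0,0,-0.6,0,0,0],[0,0,-0.6,0,0,0]]'
python3 - <<'E'
from h import *
st()
snap("side","e.png",(180,140,380,290),4)
snap("top","et.png",(200,150,420,315),3)
plan([((.430,-.294,.28),RT(5)),((.430,-.294,.2),RT(0)),((.43,-.294,.073),RT(0))])
E
```

```text
wrist_force: [-5.3, 2.1, 8.3]
finger_force: 30.0
wrist_force: [-0.1, 0.2, -0.9]
width: 0.0939
time: 10.42
tool_pos: [0.5429, -0.3291, 0.3173]
ee_rot: [2.869, 0.004, 1.284]
wrist_force: [0.3, -0.0, 0.3]
width: 0.0939
finger_force: 0.0
t 10.42 p [ 0.5429 -0.3291  0.3173] rpy [2.869 0.004 1.284] w 0.0939 F [ 0.3 -0.   0.3] ff 0.0 q [-0.69  0.08  1.19  0.1   1.62 -0.39]
[0.007, -0.608, -0.003, 0.34, 0.002, 0.003] rows>=3 
[0.0, -0.035, 0.398, 0.167, -0.0, 0.0] rows>=2 
[0.0, 0.0, 0.635, 0.0, 0.0, 0.0] rows>=4
```

View pics/e.png

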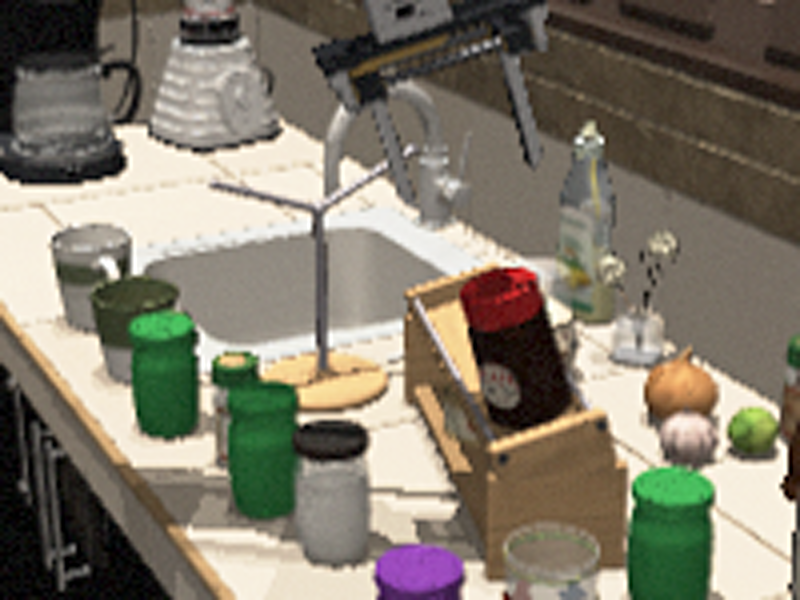

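```bash
H="python3 -m handwheel"
$H '[[0,-0.2,0,0.11,0,0],[0,-0.4,0,0.22,0,0],[0.01,-0.61,0,0.34,0,0],[0.01,-0.61,0,0.34,0,0],[0.01,-0.61,0,0.34,0,0],[0.01,-0.61,0,0.34,0,0]]' | grep pos
$H '[[0,-0.04,0.2,0.08,0,0],[0,-0.04,0.4,0.17,0,0],[0,-0.04,0.4,0.17,0,0],[0,-0.04,0.4,0.17,0,0],[0,-0.04,0.4,0.17,0,0]]'
python3 - <<'E'
from h import *
plan([((.43,-.294,.051),RT(0))])
E
```

```text
tool_pos: [0.4301, -0.2931, 0.2768]
time: 11.43
tool_pos: [0.4295, -0.2932, 0.1989]
ee_rot: [-3.139, 0.0, 1.285]
wrist_force: [0.5, 0.1, 0.1]
width: 0.0942
finger_force: 0.0
[-0.003, 0.006, 0.74, -0.005, 0.001, 0.004] rows>=4
```

```bash
H="python3 -m handwheel"
$H '[[0,0,0.1,0,0,0],[0,0,0.2,0,0,0],[0,0,0.3,0,0,0],[0,0,0.4,0,0,0],[0,0,0.5,0,0,0],[0,0,0.6,0,0,0],[0,0,0.7,0,0,0],[0,0,0.74,0,0,0],[0,0,0.74,0,0,0],[0,0,0.74,0,0,0]]' | grep -E 'pos|wrist'
$H '[[0,0,0,0,0,0],[0,0,0,0,0,0],[0,0,0,0,0,0],[0,0,0,0,0,0],[0,0,0,0,0,0],[0,0,0,0,0,0],[0,0,0,0,0,0],[0,0,0,0,0,0],[0,0,0,0,0,0],[0,0,0,0,0,0]]' 1
$H '[[0,0,0,0,0,0],[0,0,-0.05,0,0,0],[0,0,-0.1,0,0,0],[0,0,-0.2,0,0,0],[0,0,-0.4,0,0,0],[0,0,-0.6,0,0,0],[0,0,-0.8,0,0,0],[0,0,-1,0,0,0],[0,0,-1,0,0,0],[0,0,-1,0,0,0]]'
python3 - <<'E'
from h import *
st()
h=.070
plan([((.430,-.294,.26),RT(15)),(shelf(0,h+.09),NS),(shelf(0,h+.006),NS),(shelf(0,h),NS)])
E
```

```text
tool_pos: [0.4289, -0.2935, 0.0516]
wrist_force: [0.4, -0.4, 0.2]
time: 13.1
tool_pos: [0.4282, -0.2927, 0.0499]
ee_rot: [-3.138, 0.0, 1.284]
wrist_force: [0.8, -0.1, 3.3]
width: 0.0638
finger_force: 30.0
time: 13.93
tool_pos: [0.4294, -0.2935, 0.2526]
ee_rot: [3.141, 0.002, 1.284]
wrist_force: [0.5, 0.2, -3.4]
width: 0.0638
finger_force: 30.0
t 13.93 p [ 0.4294 -0.2935  0.2526] rpy [3.141e+00 2.000e-03 1.284e+00] w 0.0638 F [ 0.5  0.2 -3.4] ff 30.0 q [-0.71  0.02  1.35 -0.    1.77 -0.42]
[-0.002, 0.003, -0.037, -0.5, 0.004, 0.003] rows>=3 
[0.514, 0.629, 0.23, 0.0, 0.0, 0.0] rows>=5 
[0.0, 0.0, 0.42, 0.0, 0.0, 0.0] rows>=3 
[-0.0, 0.0, 0.03, 0.0, 0.0, 0.0] rows>=1
```

```bash
H="python3 -m handwheel"
$H '[[0,0,-0.04,-0.17,0,0],[0,0,-0.04,-0.33,0,0],[0,0,-0.04,-0.5,0,0],[0,0,-0.04,-0.5,0,0],[0,0,-0.04,-0.5,0,0]]' | grep pos
$H '[[0.15,0,0,0,0,0],[0.3,0.1,0,0,0,0],[0.45,0.25,0.05,0,0,0],[0.51,0.4,0.1,0,0,0],[0.51,0.55,0.17,0,0,0],[0.51,0.63,0.23,0,0,0],[0.51,0.63,0.23,0,0,0],[0.51,0.63,0.23,0,0,0],[0.51,0.63,0.23,0,0,0]]'
python3 - <<'E'
from h import *
h=.070
plan([(shelf(0,h+.006),NS)])
E
```

```text
tool_pos: [0.4267, -0.2916, 0.2541]
time: 15.1
tool_pos: [0.5856, -0.2325, 0.2435]
ee_rot: [2.888, -0.0, 1.285]
wrist_force: [0.0, -0.1, -2.1]
width: 0.064
finger_force: 30.0
[-0.003, 0.017, 0.399, -0.016, -0.002, 0.003] rows>=2
```

```bash
H="python3 -m handwheel"
$H '[[0,0.01,0.1,-0.01,0,0],[0,0.015,0.2,-0.01,0,0],[0,0.015,0.3,-0.01,0,0],[0,0.015,0.36,-0.01,0,0],[0,0.015,0.4,-0.01,0,0],[0,0.015,0.4,-0.01,0,0],[0,0.015,0.4,-0.01,0,0]]'
for i in 1 2 3; do $H '[[0,0,0.006,0,0,0],[0,0,0.012,0,0,0],[0,0,0.012,0,0,0]]' | grep -E 'pos|force'; done
python3 - <<'E'
from h import *
st(); plan([(shelf(0,.070),NS)])
E
```

```text
time: 15.68
tool_pos: [0.6079, -0.2394, 0.1688]
ee_rot: [2.879, 0.0, 1.284]
wrist_force: [0.2, -0.4, -2.5]
width: 0.0644
finger_force: 30.0
tool_pos: [0.6089, -0.2396, 0.1671]
wrist_force: [-0.7, 0.0, -2.0]
finger_force: 30.0
tool_pos: [0.6091, -0.2395, 0.1634]
wrist_force: [0.1, 0.6, -2.2]
finger_force: 30.0
tool_pos: [0.6096, -0.2397, 0.1608]
wrist_force: [-0.2, -0.2, -3.0]
finger_force: 30.0
t 16.43 p [ 0.6096 -0.2397  0.1608] rpy [ 2.881 -0.     1.284] w 0.0638 F [-0.2 -0.2 -3. ] ff 30.0 q [-0.49  0.14  1.43  0.05  1.32 -0.21]
[-0.002, -0.0, -0.003, -0.001, -0.001, 0.003] rows>=1
```

```bash
H="python3 -m handwheel"
for i in 1 2; do $H '[[0,0,0.005,0,0,0],[0,0,0.01,0,0,0],[0,0,0.01,0,0,0]]' | grep -E 'pos|wrist'; done
```

```text
tool_pos: [0.6099, -0.2399, 0.1606]
wrist_force: [-4.2, 1.6, 3.8]
tool_pos: [0.6102, -0.2402, 0.1605]
wrist_force: [-9.6, 2.0, 9.7]
```

```bash
H="python3 -m handwheel"
$H '[[0,0,-0.01,0,0,0],[0,0,-0.01,0,0,0]]' | grep wrist
$H '[[0,0,0,0,0,0],[0,0,0,0,0,0],[0,0,0,0,0,0],[0,0,0,0,0,0],[0,0,0,0,0,0],[0,0,0,0,0,0],[0,0,0,0,0,0]]' -1 | grep -E 'width|wrist'
$H '[[0,0,-0.05,0,0,0],[0,0,-0.1,0,0,0],[0,0,-0.2,0,0,0],[0,0,-0.3,0,0,0],[0,0,-0.4,0,0,0],[0,0,-0.5,0,0,0],[0,0,-0.6,0,0,0],[0,0,-0.7,0,0,0],[0,0,-0.7,0,0,0]]'
python3 - <<'E'
from h import *
st()
snap("side","f.png",(180,140,380,290),4)
plan([((.45,-.11,.28),RT(5)),((.421,-.101,.2),RT(0)),((.421,-.101,.051),RT(0))])
E
```

```text
wrist_force: [-3.1, 0.6, 3.7]
wrist_force: [0.1, -0.5, -0.1]
width: 0.0937
time: 18.43
tool_pos: [0.5765, -0.2303, 0.3025]
ee_rot: [2.868, 0.002, 1.284]
wrist_force: [-0.0, -0.5, 0.2]
width: 0.0941
finger_force: 0.0
t 18.43 p [ 0.5765 -0.2303  0.3025] rpy [2.868e+00 2.000e-03 1.284e+00] w 0.0941 F [-0.  -0.5  0.2] ff 0.0 q [-0.5   0.03  1.26  0.06  1.58 -0.21]
[0.398, -0.773, -0.113, 0.349, 0.003, 0.003] rows>=5 
[0.002, -0.186, 0.385, 0.167, -0.0, 0.0] rows>=3 
[0.0, 0.0, 0.745, 0.0, 0.0, 0.0] rows>=4
```

View pics/f.png

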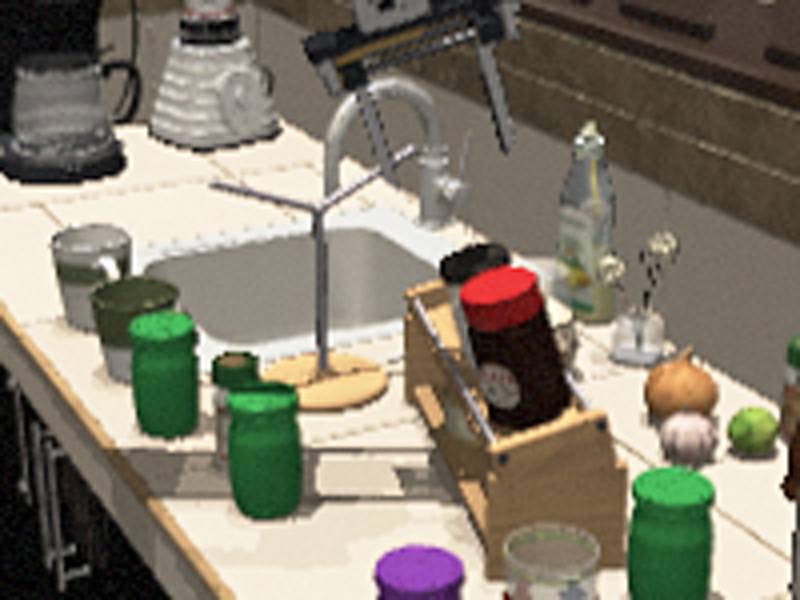

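```bash
H="python3 -m handwheel"
$H '[[0.1,-0.2,-0.1,0.12,0,0],[0.2,-0.4,-0.11,0.24,0,0],[0.3,-0.6,-0.11,0.35,0,0],[0.4,-0.77,-0.11,0.35,0,0],[0.4,-0.77,-0.11,0.35,0,0],[0.4,-0.77,-0.11,0.35,0,0],[0.4,-0.77,-0.11,0.35,0,0]]' | grep pos
$H '[[0,-0.1,0.2,0.08,0,0],[0,-0.19,0.38,0.17,0,0],[0,-0.19,0.38,0.17,0,0],[0,-0.19,0.38,0.17,0,0],[0,-0.19,0.38,0.17,0,0],[0,-0.19,0.38,0.17,0,0]]' | grep -E 'pos|wrist'
python3 - <<'E'
from h import *
plan([((.421,-.101,.051),RT(0))])
E
```

```text
tool_pos: [0.45, -0.1093, 0.2756]
tool_pos: [0.4222, -0.1016, 0.2011]
wrist_force: [-0.3, -0.2, 0.3]
[0.002, -0.005, 0.75, -0.005, 0.001, 0.002] rows>=4
```

```bash
H="python3 -m handwheel"
$H '[[0,0,0.1,0,0,0],[0,0,0.2,0,0,0],[0,0,0.3,0,0,0],[0,0,0.4,0,0,0],[0,0,0.5,0,0,0],[0,0,0.6,0,0,0],[0,0,0.7,0,0,0],[0,0,0.75,0,0,0],[0,0,0.75,0,0,0],[0,0,0.75,0,0,0]]' | grep -E 'pos|wrist'
$H '[[0,0,0,0,0,0],[0,0,0,0,0,0],[0,0,0,0,0,0],[0,0,0,0,0,0],[0,0,0,0,0,0],[0,0,0,0,0,0],[0,0,0,0,0,0],[0,0,0,0,0,0],[0,0,0,0,0,0],[0,0,0,0,0,0]]' 1
$H '[[0,0,0,0,0,0],[0,0,-0.05,0,0,0],[0,0,-0.1,0,0,0],[0,0,-0.2,0,0,0],[0,0,-0.4,0,0,0],[0,0,-0.6,0,0,0],[0,0,-0.8,0,0,0],[0,0,-1,0,0,0],[0,0,-1,0,0,0],[0,0,-1,0,0,0]]'
python3 - <<'E'
from h import *
st()
h=.070
plan([((.430,-.12,.26),RT(15)),(shelf(.1,h+.09),NS),(shelf(.1,h+.006),NS),(shelf(.1,h),NS)])
E
```

```text
tool_pos: [0.4195, -0.1005, 0.049]
wrist_force: [0.7, 0.5, -0.2]
time: 21.23
tool_pos: [0.4181, -0.0999, 0.0473]
ee_rot: [-3.132, -0.0, 1.284]
wrist_force: [0.3, 0.2, 0.3]
width: 0.0449
finger_force: 30.0
time: 22.07
tool_pos: [0.4211, -0.1009, 0.2512]
ee_rot: [-3.139, 0.001, 1.284]
wrist_force: [-0.2, 0.4, -1.9]
width: 0.0448
finger_force: 30.0
t 22.07 p [ 0.4211 -0.1009  0.2512] rpy [-3.139e+00  1.000e-03  1.284e+00] w 0.0448 F [-0.2  0.4 -1.9] ff 30.0 q [-0.37 -0.18  1.54 -0.    1.79 -0.08]
[-0.079, 0.069, -0.044, -0.506, 0.001, 0.003] rows>=3 
[0.18, 0.867, 0.293, 0.0, 0.0, 0.0] rows>=5 
[0.0, 0.0, 0.42, 0.0, 0.0, 0.0] rows>=3 
[-0.0, 0.0, 0.03, 0.0, 0.0, 0.0] rows>=1
```

```bash
H="python3 -m handwheel"
$H '[[-0.03,0.02,-0.04,-0.17,0,0],[-0.05,0.04,-0.04,-0.33,0,0],[-0.08,0.07,-0.04,-0.5,0,0],[-0.08,0.07,-0.04,-0.5,0,0],[-0.08,0.07,-0.04,-0.5,0,0]]' | grep pos
$H '[[0.1,0.15,0,0,0,0],[0.18,0.3,0.05,0,0,0],[0.18,0.45,0.1,0,0,0],[0.18,0.6,0.15,0,0,0],[0.18,0.75,0.2,0,0,0],[0.18,0.87,0.29,0,0,0],[0.18,0.87,0.29,0,0,0],[0.18,0.87,0.29,0,0,0],[0.18,0.87,0.29,0,0,0]]'
python3 - <<'E'
from h import *
plan([(shelf(.1,.066+.006),NS)])
E
```

```text
tool_pos: [0.4272, -0.1192, 0.2532]
time: 23.23
tool_pos: [0.6143, -0.1364, 0.2406]
ee_rot: [2.894, -0.0, 1.285]
wrist_force: [-0.3, -0.2, -0.6]
width: 0.0449
finger_force: 30.0
[-0.004, 0.022, 0.405, -0.027, -0.001, 0.003] rows>=2
```

```bash
H="python3 -m handwheel"
$H '[[0,0.01,0.1,-0.02,0,0],[0,0.02,0.2,-0.02,0,0],[0,0.02,0.3,-0.02,0,0],[0,0.02,0.36,-0.02,0,0],[0,0.02,0.4,-0.02,0,0],[0,0.02,0.4,-0.02,0,0],[0,0.02,0.4,-0.02,0,0]]'
for i in 1 2 3; do $H '[[0,0,0.006,0,0,0],[0,0,0.012,0,0,0],[0,0,0.012,0,0,0]]' | grep -E 'pos|force'; done
python3 - <<'E'
from h import *
st(); plan([(shelf(.1,.066),NS)])
E
```

```text
time: 23.82
tool_pos: [0.6372, -0.1435, 0.1665]
ee_rot: [2.879, -0.0, 1.284]
wrist_force: [0.8, 0.3, -0.8]
width: 0.0444
finger_force: 30.0
tool_pos: [0.6382, -0.1439, 0.1645]
wrist_force: [-0.1, 0.5, -0.7]
finger_force: 30.0
tool_pos: [0.6384, -0.144, 0.1608]
wrist_force: [0.3, 0.6, -1.5]
finger_force: 30.0
tool_pos: [0.639, -0.1441, 0.1584]
wrist_force: [-0.5, -0.4, -1.1]
finger_force: 30.0
t 24.57 p [ 0.639  -0.1441  0.1584] rpy [ 2.88  -0.     1.284] w 0.0446 F [-0.5 -0.4 -1.1] ff 30.0 q [-0.31  0.14  1.43  0.01  1.31 -0.03]
[-0.001, -0.002, 0.004, -0.001, -0.001, 0.003] rows>=1
```

```bash
H="python3 -m handwheel"
for i in 1 2 3; do $H '[[0,0,0.005,0,0,0],[0,0,0.01,0,0,0],[0,0,0.01,0,0,0]]' | grep -E 'pos|wrist'; done
```

```text
tool_pos: [0.6393, -0.1442, 0.1583]
wrist_force: [-3.2, 0.5, 4.7]
tool_pos: [0.6396, -0.1444, 0.1582]
wrist_force: [-7.9, 0.9, 10.4]
tool_pos: [0.6399, -0.1446, 0.1582]
wrist_force: [-11.1, 3.6, 16.2]
```

```bash
H="python3 -m handwheel"
$H '[[0,0,-0.01,0,0,0],[0,0,-0.02,0,0,0],[0,0,-0.02,0,0,0]]' | grep wrist
$H '[[0,0,0,0,0,0],[0,0,0,0,0,0],[0,0,0,0,0,0],[0,0,0,0,0,0],[0,0,0,0,0,0],[0,0,0,0,0,0],[0,0,0,0,0,0]]' -1 | grep -E 'width|wrist'
$H '[[0,0,-0.05,0,0,0],[0,0,-0.1,0,0,0],[0,0,-0.2,0,0,0],[0,0,-0.3,0,0,0],[0,0,-0.4,0,0,0],[0,0,-0.5,0,0,0],[0,0,-0.6,0,0,0],[0,0,-0.7,0,0,0],[0,0,-0.9,0,0,0],[0,0,-0.9,0,0,0]]'
python3 - <<'E'
from h import *
st()
a=viewer.snapshot("side")[...,::-1]; b=viewer.snapshot("top")[...,::-1]
cv2.imwrite("pics/sg.png",a);cv2.imwrite("pics/tg.png",b)
A=cv2.resize(a[185:315,185:325],(560,520),interpolation=cv2.INTER_CUBIC)
B=cv2.resize(b[185:335,155:375],(880,600),interpolation=cv2.INTER_CUBIC)
cv2.imwrite("pics/g1.png",A); cv2.imwrite("pics/g2.png",cv2.resize(b[185:335,155:355],(800,600),interpolation=cv2.INTER_CUBIC))
E
```

```text
wrist_force: [-3.7, 1.1, 6.7]
wrist_force: [-0.3, -0.0, 1.3]
width: 0.0879
time: 26.98
tool_pos: [0.5959, -0.1314, 0.3424]
ee_rot: [2.863, 0.0, 1.284]
wrist_force: [-0.3, -0.5, 2.5]
width: 0.0938
finger_force: 0.0
t 26.98 p [ 0.5959 -0.1314  0.3424] rpy [2.863 0.    1.284] w 0.0938 F [-0.3 -0.5  2.5] ff 0.0 q [-0.31  0.02  1.2   0.01  1.64 -0.03]
```

View pics/g1.png

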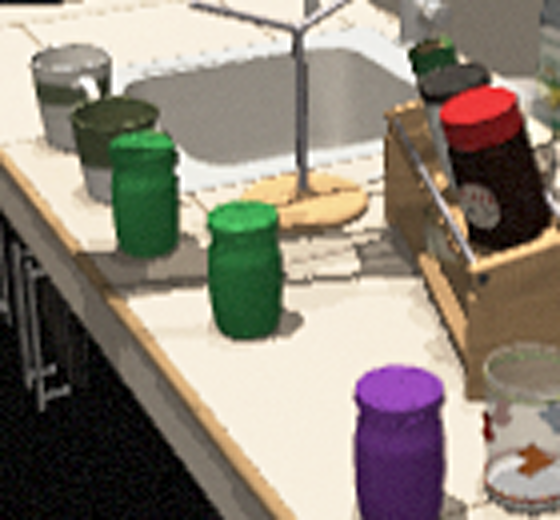

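View pics/g2.png

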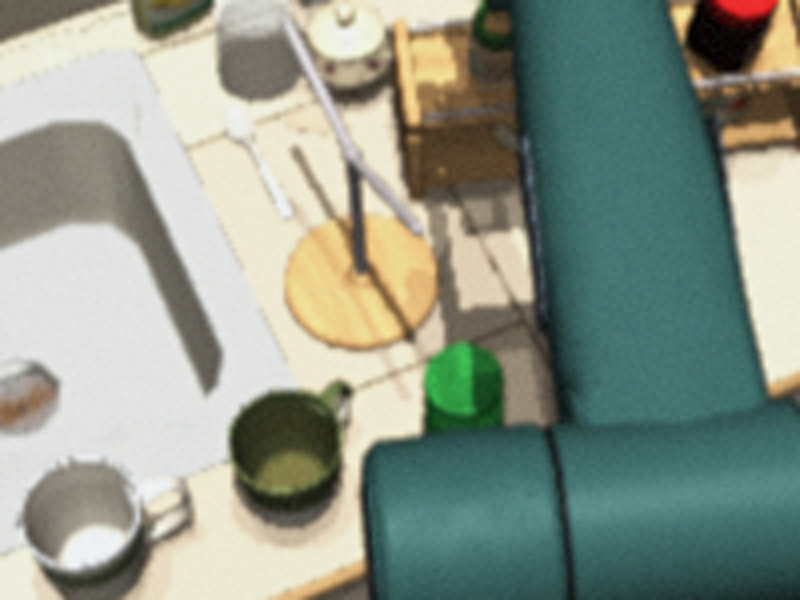

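Run:
```python
from h import *
T=lambda x,y:np.array((155+(x+.5)/4-.5,185+(y+.5)/4-.5))
G=lambda x,y:np.array((185+(x+.5)/4-.5,185+(y+.5)/4-.5))
S=lambda x,y:np.array((180+(x+.5)/4-.5,140+(y+.5)/4-.5))
def ridge(f,p,q,a=.15,b=.9):
    im=cv2.GaussianBlur(cv2.imread(f),(0,0),.6).astype(np.float32); d=(q-p)/np.linalg.norm(q-p); n=np.array([-d[1],d[0]]); P=[]
    for r in np.linspace(a,b,20):
        c=p+r*(q-p); o=np.arange(-5,5.1,.5); xy=(c+o[:,None]*n).astype(np.float32)
        g=cv2.remap(im,xy[None,:,0],xy[None,:,1],cv2.INTER_LINEAR)[0]
        w=np.linalg.norm(g-np.median(g,0),axis=1)*np.exp(-(o/2.5)**2); w=w**2
        P.append(c+n*(w@o)/w.sum())
    P=np.array(P); vx,vy,x0,y0=cv2.fitLine(P.astype(np.float32),cv2.DIST_HUBER,0,.01,.01).ravel()
    res=(P-[x0,y0])@[-vy,vx]; return (x0,y0),(x0+10*vx,y0+10*vy),res.std()
def pl(n,l):
    o,d1=ray(n,*l[0]);_,d2=ray(n,*l[1]); m=np.cross(d1,d2); m/=np.linalg.norm(m); return m,m@o
pts=dict(near=((S(319,210),S(213,183)),(T(352,157),T(420,230))),far=((S(319,210),S(411,150)),(T(352,157),T(287,17))))
for k,(s,t) in pts.items():
    ls,lt=ridge("pics/side0.png",*s),ridge("pics/top0.png",*t); print(k,'sd',ls[2],lt[2])
    m1,c1=pl("side",ls);m2,c2=pl("top",lt); d=np.cross(m1,m2); d/=np.linalg.norm(d); d*=np.sign(d[2])
    for z in(.195,.217,.240): print(z,np.linalg.solve(np.array([m1,m2,[0,0,1]]),[c1,c2,z]).round(4))
    print('dir',d.round(3),'elev',np.degrees(np.arcsin(d[2])).round(1))
    print('tri tip',tri(s[1],t[1]),'junction',tri(s[0],t[0]))
for k,(a,b) in dict(grey=((71,61),(83,517)),green=((116,115),(287,443))).items(): print(k,tri(G(*a),T(*b)))
# ellipse rows of rims, handle rays
for nm,h,z in(("greyend",(188,500),.06),("greenend",(347,390),.055)): print(nm,plane("top",*T(*h),z).round(4))
print('faucet',[plane("top",u,v,z).round(2).tolist() for u,v,z in((88,198,.2),(120,240,.25),(110,230,.0))])
```

```text
near sd 0.07253679866974318 0.45973422740501635
0.195 [0.5591 0.0213 0.195 ]
0.217 [0.5057 0.0175 0.217 ]
0.24 [0.4497 0.0135 0.24  ]
dir [-0.923 -0.065  0.38 ] elev 22.3
tri tip (array([0.44825572, 0.01128255, 0.24127025]), np.float64(0.00210827848054534)) junction (array([0.56249146, 0.02010924, 0.19344444]), np.float64(0.002141638995213421))
far sd 0.34149406107045 0.7834135678959113
0.195 [0.5708 0.0169 0.195 ]
0.217 [0.6168 0.0219 0.217 ]
0.24 [0.6649 0.0271 0.24  ]
dir [0.898 0.097 0.429] elev 25.4
tri tip (array([0.67375197, 0.0261418 , 0.24170553]), np.float64(0.006441092904183285)) junction (array([0.56249146, 0.02010924, 0.19344444]), np.float64(0.002141638995213421))
grey (array([0.40796363, 0.31243489, 0.0965899 ]), np.float64(0.0038815430555469077))
green (array([0.40512753, 0.14811159, 0.08701983]), np.float64(0.004432289632465643))
greyend [0.4033 0.2334 0.06  ]
greenend [0.4423 0.0824 0.055 ]
faucet [[0.86, 0.44, 0.2], [0.62, 0.39, 0.25], [0.86, 0.42, 0.0]]
```

Run:
```python
import cv2
b=cv2.imread("pics/tg.png"); cv2.imwrite("pics/h1.png",cv2.resize(b[272:340,157:247],(720,544),interpolation=cv2.INTER_CUBIC))
```

```text
(no output)
```

View pics/h1.png

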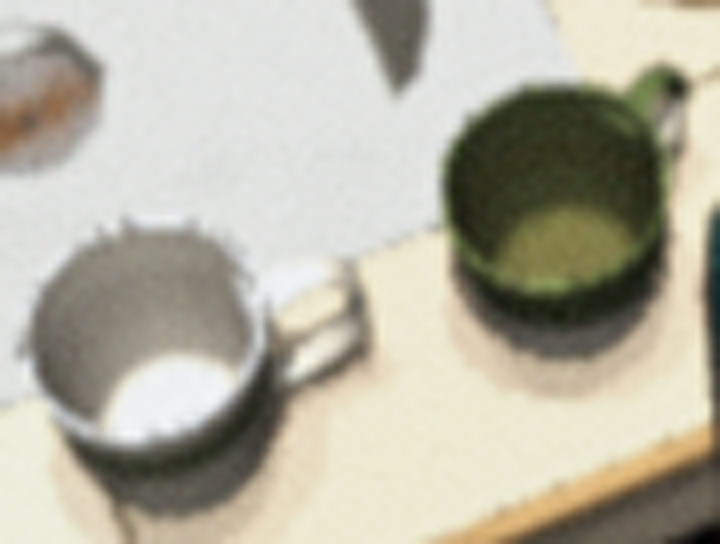

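Run:
```python
from h import *
T=lambda x,y:(157+(x+.5)/8-.5,272+(y+.5)/8-.5)
G=lambda x,y:(185+(x+.5)/4-.5,185+(y+.5)/4-.5)
for k,a,b,z,ends,ze in(("grey",(71,56),(150,331),.105,[(360,303),(355,285),(365,325)],.06),("green",(116,112.5),(555,188),.093,[(685,105),(690,90),(680,120)],.055)):
    print(k,'tri',tri(G(*a),T(*b))); c=plane("top",*T(*b),z); print(' top',c.round(4),'side',plane("side",*G(*a),z).round(4))
    for e in ends:
        d=plane("top",*T(*e),ze)-c; print('  end',d[:2].round(3),'len',np.hypot(*d[:2]).round(3),'yaw',np.degrees(np.arctan2(d[0],-d[1])).round(1))
# side view colour profile of the grey mug around the handle
a=cv2.imread("pics/side0.png")
for v in range(203,214): print(v,cv2.cvtColor(a[v:v+1,192:216],cv2.COLOR_BGR2GRAY)[0].tolist())
```

```text
grey tri (array([0.40806778, 0.31169982, 0.10268254]), np.float64(0.004235660560324914))
 top [0.4045 0.312  0.105 ] side [0.4089 0.3076 0.105 ]
  end [-0.001 -0.079] len 0.079 yaw -0.4
  end [ 0.008 -0.08 ] len 0.08 yaw 5.4
  end [-0.01  -0.077] len 0.078 yaw -7.5
green tri (array([0.40561281, 0.14922622, 0.08933513]), np.float64(0.004551040633112711))
 top [0.4012 0.15   0.093 ] side [0.4056 0.1424 0.093 ]
  end [ 0.031 -0.066] len 0.073 yaw 25.3
  end [ 0.037 -0.071] len 0.08 yaw 27.4
  end [ 0.026 -0.062] len 0.067 yaw 22.8
203 [241, 111, 124, 123, 134, 131, 127, 127, 129, 127, 128, 127, 127, 121, 133, 125, 123, 115, 109, 85, 120, 244, 236, 235]
204 [242, 141, 109, 127, 131, 131, 133, 132, 132, 127, 128, 128, 151, 212, 210, 210, 142, 97, 89, 64, 124, 249, 241, 239]
205 [244, 158, 83, 101, 112, 116, 120, 122, 122, 124, 127, 152, 180, 248, 255, 255, 223, 67, 53, 42, 120, 250, 242, 239]
206 [243, 175, 56, 70, 73, 80, 85, 88, 94, 90, 108, 164, 153, 150, 249, 255, 255, 92, 45, 41, 122, 250, 243, 239]
207 [244, 226, 54, 63, 65, 65, 65, 63, 65, 62, 67, 94, 89, 82, 160, 254, 254, 171, 38, 41, 120, 253, 246, 232]
208 [245, 247, 61, 58, 60, 65, 62, 63, 65, 65, 65, 66, 67, 56, 102, 230, 250, 224, 53, 74, 122, 226, 217, 176]
209 [244, 243, 116, 61, 64, 60, 65, 65, 66, 70, 70, 67, 66, 64, 93, 180, 217, 181, 63, 92, 106, 81, 87, 83]
210 [244, 243, 166, 79, 77, 69, 66, 65, 63, 65, 65, 73, 104, 95, 84, 115, 104, 62, 58, 66, 62, 62, 59, 65]
211 [243, 242, 184, 94, 102, 103, 95, 91, 90, 95, 99, 116, 114, 110, 45, 53, 54, 50, 61, 61, 63, 71, 70, 70]
212 [241, 243, 226, 106, 119, 123, 122, 125, 122, 126, 127, 122, 42, 43, 52, 56, 57, 63, 62, 61, 66, 67, 66, 70]
213 [242, 244, 244, 125, 116, 119, 122, 125, 120, 123, 109, 66, 43, 48, 51, 58, 57, 66, 63, 64, 69, 64, 72, 70]
```

```bash
cat >> h.py <<'E'
SY=np.radians(3.8); J=np.array([.561,.020,.195])
MUG=dict(tall=dict(eye=np.array([0,-.053,.055]),tcp=np.array([0,.0386,.0681]),a=6.2,half=.0215),low=dict(eye=np.array([0,-.055,.050]),tcp=np.array([0,.0382,.0561]),a=7.,half=.016))
def K(a): s,c=np.sin(np.radians(a)),np.cos(np.radians(a)); return np.array([[-1,0,0],[0,c,-s],[0,-s,-c]])
def grasp(m,axis,yaw,dz=0.):  # mug standing with axis at (x,y): TCP pose
    M=Rn.from_euler('z',yaw,degrees=True).as_matrix(); g=MUG[m]; return M@(g['tcp']+[0,0,dz])+[*axis,0], M@K(g['a'])
def arm(which,s): # point on arm axis s from the post, direction
    sg=1 if which=="far" else -1; e=np.array([np.cos(SY)*sg,np.sin(SY)*sg,0])*np.cos(np.radians(22)); e[2]=np.sin(np.radians(22)); return J+s*e,e
def hang(m,which,s,drop=0.,tilt=None,phi=0.,dyaw=0.): # eye centre on arm at s, mug lowered by drop (mug z), turned phi about the arm contact
    P,e=arm(which,s); t=(-22 if which=="far" else 22) if tilt is None else tilt; g=MUG[m]
    M=(Rn.from_euler('z',SY)*Rn.from_euler('y',t,degrees=True)).as_matrix()
    Q=Rn.from_rotvec(-np.radians(phi)*M[:,0]).as_matrix(); M2=Q@M
    return P+M2@(g['tcp']-g['eye']-[0,0,drop]), M2@Rn.from_euler('z',dyaw,degrees=True).as_matrix()@K(g['a'])
E
python3 - <<'E'
from h import *
o=robot.get_obs(); R0=Rn.from_euler('xyz',o['ee_rot']).as_matrix(); p0=o['tool_pos']
p1,R1=grasp("tall",(.407,.310),2,.20)
print(p1, 'final grasp',grasp("tall",(.407,.310),2)[0])
R01=RT(0); rv=Rn.from_matrix(R01.T@R1).as_rotvec(); print(np.degrees(rv)); f=lambda a:R01@Rn.from_rotvec(rv*a).as_matrix()
plan([((.56,-.08,.37),RT(0)),((.53,.03,.38),f(.25)),((.49,.14,.38),f(.5)),((.45,.25,.36),f(.75)),(p1,R1)])
b0=cv2.imread("pics/tg.png").astype(int); b1=viewer.snapshot("top")[...,::-1].astype(int)
for n,(x0,y0,x1,y1) in dict(grey=(158,298,204,333),green=(210,280,245,315)).items(): print(n,np.abs(b0-b1)[y0:y1,x0:x1].mean())
E
```

```text
[0.40565288 0.34857649 0.2681    ] final grasp [0.40565288 0.34857649 0.0681    ]
[   4.22552931   -5.86963049 -108.37962157]
[0.196, -0.188, -0.231, 0.516, -0.0, 0.003] rows>=3 
[0.485, -0.3, -0.05, 0.035, -0.049, -0.903] rows>=4 
[0.577, -0.096, -0.01, 0.035, -0.049, -0.903] rows>=4 
[0.56, 0.183, 0.075, 0.035, -0.049, -0.903] rows>=4 
[0.419, 0.389, 0.42, 0.035, -0.049, -0.903] rows>=4 
grey 2.10351966873706
green 2.7151020408163267
```

```bash
H="python3 -m handwheel"
$H '[[0.2,-0.19,-0.23,0.51,0,0],[0.2,-0.19,-0.23,0.51,0,0],[0.2,-0.19,-0.23,0.51,0,0],[0.2,-0.19,-0.23,0.51,0,0],[0.2,-0.19,-0.23,0.51,0,0]]' 0 | grep pos
$H '[[0.48,-0.3,-0.05,0.03,-0.05,-0.9],[0.48,-0.3,-0.05,0.03,-0.05,-0.9],[0.48,-0.3,-0.05,0.03,-0.05,-0.9],[0.48,-0.3,-0.05,0.03,-0.05,-0.9],[0.48,-0.3,-0.05,0.03,-0.05,-0.9],[0.48,-0.3,-0.05,0.03,-0.05,-0.9]]' | grep pos
$H '[[0.58,-0.1,-0.01,0.03,-0.05,-0.9],[0.58,-0.1,-0.01,0.03,-0.05,-0.9],[0.58,-0.1,-0.01,0.03,-0.05,-0.9],[0.58,-0.1,-0.01,0.03,-0.05,-0.9],[0.58,-0.1,-0.01,0.03,-0.05,-0.9],[0.58,-0.1,-0.01,0.03,-0.05,-0.9]]' | grep pos
$H '[[0.56,0.18,0.07,0.03,-0.05,-0.9],[0.56,0.18,0.07,0.03,-0.05,-0.9],[0.56,0.18,0.07,0.03,-0.05,-0.9],[0.56,0.18,0.07,0.03,-0.05,-0.9],[0.56,0.18,0.07,0.03,-0.05,-0.9],[0.56,0.18,0.07,0.03,-0.05,-0.9]]' | grep pos
$H '[[0.42,0.39,0.42,0.03,-0.05,-0.9],[0.42,0.39,0.42,0.03,-0.05,-0.9],[0.42,0.39,0.42,0.03,-0.05,-0.9],[0.42,0.39,0.42,0.03,-0.05,-0.9],[0.42,0.39,0.42,0.03,-0.05,-0.9],[0.42,0.39,0.42,0.03,-0.05,-0.9]]'
python3 - <<'E'
from h import *
st()
plan([grasp("tall",(.407,.310),2,.06),grasp("tall",(.407,.310),2)])
b0=cv2.imread("pics/sg.png").astype(int); b1=viewer.snapshot("side")[...,::-1].astype(int)
for n,(x0,y0,x1,y1) in dict(grey=(190,196,216,222),green=(202,209,225,235)).items(): print(n,np.abs(b0-b1)[y0:y1,x0:x1].mean())
E
```

```text
tool_pos: [0.5602, -0.0797, 0.3629]
tool_pos: [0.5289, 0.0295, 0.3746]
tool_pos: [0.4885, 0.1394, 0.3751]
tool_pos: [0.4488, 0.249, 0.3565]
time: 29.55
tool_pos: [0.405, 0.3481, 0.2648]
ee_rot: [-3.037, 0.004, -3.118]
wrist_force: [0.4, -0.4, -0.1]
width: 0.0469
finger_force: 0.0
t 29.55 p [0.405  0.3481 0.2648] rpy [-3.037  0.004 -3.118] w 0.0469 F [ 0.4 -0.4 -0.1] ff 0.0 q [ 0.66  0.1   1.25 -0.09  1.86 -0.96]
[-0.001, 0.074, 0.68, 0.008, 0.005, -0.022] rows>=4 
[0.0, 0.032, 0.298, 0.0, 0.0, 0.0] rows>=2 
grey 12.51232741617357
green 10.430323299888517
```

Run:
```python
from h import *
b0=cv2.imread("pics/sg.png"); b1=viewer.snapshot("side")[...,::-1].copy(); cv2.imwrite("pics/s2.png",b1)
for n,(x0,y0,x1,y1) in dict(grey=(192,196,214,210),green=(203,210,223,218)).items():
    r=cv2.matchTemplate(b1[y0-12:y1+12,x0-12:x1+12],b0[y0:y1,x0:x1],cv2.TM_CCOEFF_NORMED); print(n,cv2.minMaxLoc(r)[1::2],r[12,12])
p=grasp("tall",(.407,.310),2,.20)[0]; print(proj("side",p))
```

```text
grey (0.9417722225189209, (12, 12)) 0.9417722
green (0.9761850833892822, (12, 12)) 0.9761851
[196.10511514 161.46874351]
```

```bash
H="python3 -m handwheel"
$H '[[0,0.01,0.1,0,0,-0.02],[0,0.02,0.2,0,0,-0.02],[0,0.04,0.35,0,0,-0.02],[0,0.06,0.5,0,0,-0.02],[0,0.07,0.6,0,0,-0.02],[0,0.07,0.68,0,0,-0.02],[0,0.07,0.68,0,0,-0.02],[0,0.07,0.68,0,0,-0.02]]' | grep -E 'pos|wrist'
$H '[[0,0.01,0.1,0,0,0],[0,0.02,0.2,0,0,0],[0,0.03,0.25,0,0,0],[0,0.03,0.29,0,0,0],[0,0.03,0.29,0,0,0],[0,0.03,0.29,0,0,0]]'
python3 - <<'E'
from h import *
plan([grasp("tall",(.407,.310),2)])
E
```

```text
tool_pos: [0.406, 0.3484, 0.1295]
wrist_force: [0.2, -1.0, 0.7]
time: 30.82
tool_pos: [0.4056, 0.3497, 0.0712]
ee_rot: [-3.04, 0.004, -3.102]
wrist_force: [0.3, 0.1, 0.7]
width: 0.0469
finger_force: 0.0
[-0.0, -0.004, 0.016, 0.012, 0.009, 0.009] rows>=1
```

```bash
H="python3 -m handwheel"
$H '[[0,0,0.015,0,0,0],[0,0,0.015,0,0,0],[0,0,0.015,0,0,0]]' | grep -E 'pos|wrist'
$H '[[0,0,0,0,0,0],[0,0,0,0,0,0],[0,0,0,0,0,0],[0,0,0,0,0,0],[0,0,0,0,0,0],[0,0,0,0,0,0],[0,0,0,0,0,0],[0,0,0,0,0,0],[0,0,0,0,0,0],[0,0,0,0,0,0]]' 1
python3 - <<'E'
from h import *
st()
plan([grasp("tall",(.407,.310),2)])
E
```

```text
tool_pos: [0.4052, 0.3494, 0.0679]
wrist_force: [0.2, 0.1, 0.3]
time: 31.9
tool_pos: [0.4052, 0.3496, 0.0676]
ee_rot: [-3.04, 0.004, -3.101]
wrist_force: [0.4, 2.8, 1.6]
width: 0.0064
finger_force: 30.0
t 31.9 p [0.4052 0.3496 0.0676] rpy [-3.04   0.004 -3.101] w 0.0064 F [0.4 2.8 1.6] ff 30.0 q [ 0.66  0.17  1.56 -0.09  1.47 -0.94]
[-0.002, -0.006, -0.002, 0.013, 0.009, 0.01] rows>=1
```

```bash
H="python3 -m handwheel"
$H '[[0,0,-0.05,0,0,0],[0,0,-0.1,0,0,0],[0,0.03,-0.2,0,0,0],[0,0.06,-0.4,0,0,0],[0,0.06,-0.6,0,0,0],[0,0.06,-0.8,0,0,0],[0,0.06,-1,0,0,0],[0,0.06,-1,0,0,0],[0,0.06,-1,0,0,0]]'
python3 - <<'E'
from h import *
st()
for s in(.16,.14,.1,.065): 
    p,R=hang("tall","far",s); print(s,p.round(4),np.hypot(p[0],p[1]).round(3),(p-.25*R[:,2]).round(3))
p,R=hang("tall","far",.165); _,Ra=hang("tall","far",.16,tilt=-10)
o=robot.get_obs(); R0=Rn.from_euler('xyz',o['ee_rot']).as_matrix()
q=p+[0,.09,0]
plan([((.45,.32,.30),R0),((.58,.25,.31),Ra),(q,R),(p,R)])
snap("side","i1.png",(150,130,300,242),4)
b=viewer.snapshot("top")[...,::-1]; cv2.imwrite("pics/ti.png",b)
E
```

```text
time: 32.65
tool_pos: [0.4037, 0.3822, 0.2682]
ee_rot: [-3.042, 0.008, -3.101]
wrist_force: [0.1, 0.1, -3.5]
width: 0.0066
finger_force: 30.1
t 32.65 p [0.4037 0.3822 0.2682] rpy [-3.042  0.008 -3.101] w 0.0066 F [ 0.1  0.1 -3.5] ff 30.1 q [ 0.71  0.15  1.19 -0.09  1.86 -0.93]
0.16 [0.6981 0.1209 0.2671] 0.708 [0.603 0.142 0.498]
0.14 [0.6796 0.1197 0.2596] 0.69 [0.585 0.14  0.49 ]
0.1 [0.6425 0.1172 0.2446] 0.653 [0.548 0.138 0.475]
0.065 [0.6102 0.1151 0.2315] 0.621 [0.515 0.136 0.462]
[-0.22, -0.334, -0.125, 0.0, 0.0, 0.0] rows>=3 
[-0.636, -0.379, -0.007, 0.013, -0.321, -0.016] rows>=4 
[-0.554, -0.2, 0.33, 0.0, -0.398, 0.043] rows>=4 
[0.028, -0.448, 0.037, 0.0, 0.0, 0.0] rows>=3
```

View pics/i1.png

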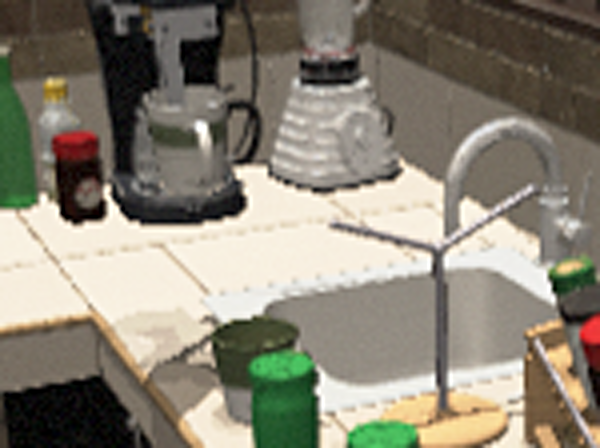

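Run:
```python
from h import *
print('spout',tri((263,171),(118,240)),tri((275,160),(105,222)))
p,R=hang("tall","far",.165); _,Ra=hang("tall","far",.16,tilt=-10)
o=robot.get_obs(); R0=Rn.from_euler('xyz',o['ee_rot']).as_matrix()
q=p+[0,.08,0]
plan([((.45,.26,.30),R0),((.58,.21,.31),Ra),(q,R),(p,R)])
```

```text
spout (array([0.72813807, 0.39087248, 0.15507006]), np.float64(0.05182186506809025)) (array([0.79560933, 0.40619696, 0.19338924]), np.float64(0.06943631566196719))
[-0.214, -0.629, -0.12, 0.0, 0.0, 0.0] rows>=4 
[-0.639, -0.28, -0.021, 0.002, -0.337, -0.014] rows>=4 
[-0.564, -0.051, 0.315, 0.0, -0.398, 0.043] rows>=4 
[0.025, -0.398, 0.033, 0.0, 0.0, 0.0] rows>=2
```

```bash
H="python3 -m handwheel"
$H '[[-0.05,-0.15,-0.05,0,0,0],[-0.1,-0.3,-0.1,0,0,0],[-0.15,-0.45,-0.12,0,0,0],[-0.21,-0.63,-0.12,0,0,0],[-0.21,-0.63,-0.12,0,0,0],[-0.21,-0.63,-0.12,0,0,0],[-0.21,-0.63,-0.12,0,0,0]]' | grep pos
$H '[[-0.15,-0.07,-0.02,0,-0.08,0],[-0.3,-0.14,-0.02,0,-0.16,0],[-0.48,-0.21,-0.02,0,-0.25,-0.01],[-0.64,-0.28,-0.02,0,-0.34,-0.01],[-0.64,-0.28,-0.02,0,-0.34,-0.01],[-0.64,-0.28,-0.02,0,-0.34,-0.01]]' | grep pos
$H '[[-0.15,-0.01,0.08,0,-0.1,0.01],[-0.3,-0.03,0.16,0,-0.2,0.02],[-0.45,-0.04,0.24,0,-0.3,0.03],[-0.56,-0.05,0.31,0,-0.4,0.04],[-0.56,-0.05,0.31,0,-0.4,0.04],[-0.56,-0.05,0.31,0,-0.4,0.04]]'
python3 - <<'E'
from h import *
st()
plan([hang("tall","far",.165),hang("tall","far",.14)])
snap("side","j.png",(190,120,310,210),6)
snap("top","jt.png",(160,130,320,250),5)
p,R=hang("tall","far",.165,);
E
```

```text
tool_pos: [0.449, 0.26, 0.299]
tool_pos: [0.5793, 0.2108, 0.3088]
time: 34.33
tool_pos: [0.6995, 0.203, 0.2678]
ee_rot: [-3.036, 0.381, -3.075]
wrist_force: [-0.3, 0.2, -3.4]
width: 0.0065
finger_force: 29.9
t 34.33 p [0.6995 0.203  0.2678] rpy [-3.036  0.381 -3.075] w 0.0065 F [-0.3  0.2 -3.4] ff 29.9 q [ 0.29  0.23  1.14 -0.19  1.42 -1.33]
[0.009, -0.408, 0.034, 0.005, -0.005, 0.002] rows>=2 
[0.125, 0.0, -0.0, 0.0, 0.0, 0.0] rows>=1
```

View pics/j.png

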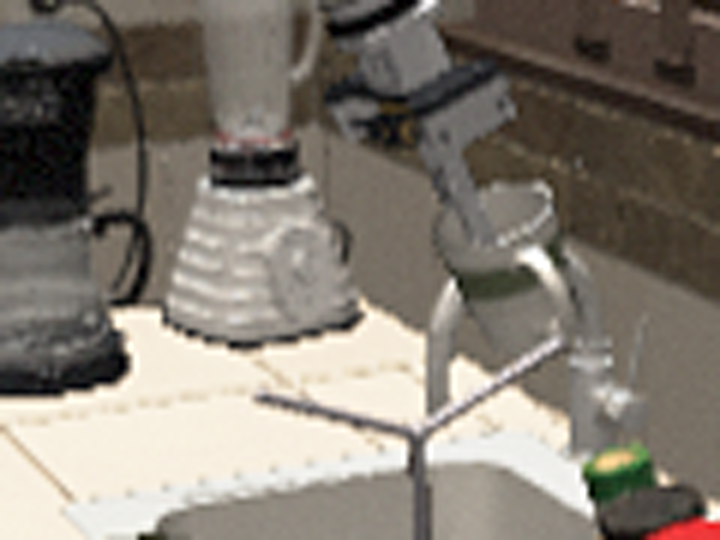

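Run:
```python
from h import *
cr=lambda X:((proj("side",X)-[190,120]+.5)*6-.5).round(1)
print('tip',cr(arm("far",.121)[0]),'J',cr(J),'near',cr(arm("near",.121)[0]))
o=robot.get_obs(); R=Rn.from_euler('xyz',o['ee_rot']).as_matrix(); g=MUG["tall"]; M=R@K(6.2).T
f=lambda m:cr(o['tool_pos']+M@(np.array(m)-g['tcp']))
print('eye',f(g['eye']),'hend',f([0,-.085,.06]),'htop',f([0,-.065,.085]),'rimc',f([0,0,.105]),'rim+-x',f([.046,0,.105]),f([-.046,0,.105]),'rim-y',f([0,-.046,.105]),'base',f([0,0,0]),f([0,-.0345,0]))
# top-view equivalents
ct=lambda X:(proj("top",X)).round(1)
print('top tip',ct(arm("far",.121)[0]),'J',ct(J),'near',ct(arm("near",.121)[0]),'measured far',(155+287/4,185+17/4),'J',(155+352/4,185+157/4),'near',(155+420/4,185+230/4))
f=lambda m:ct(o['tool_pos']+M@(np.array(m)-g['tcp'])); print('top eye',f(g['eye']),'hend',f([0,-.085,.06]),'htopL/R',f([.016,-.07,.08]),f([-.016,-.07,.08]),'rim',f([0,0,.105]))
```

```text
tip [558.4 343.8] J [415.5 434.4] near [258.9 396.4]
eye [551.6 282.1] hend [572.8 285.9] htop [546.4 249.7] rimc [490.8 207.6] rim+-x [541.1 176.8] [439.7 238.8] rim-y [523.2 220. ] base [539.  329.4] [563.2 340.3]
top tip [226.3 190.4] J [242.8 223.6] near [259.1 241.9] measured far (226.75, 189.25) J (243.0, 224.25) near (260.0, 242.5)
top eye [196.5 186.9] hend [205.8 182.6] htopL/R [199.7 177.9] [204.1 186.7] rim [181.5 188.1]
```

```bash
H="python3 -m handwheel"
$H '[[0.01,-0.1,0.01,0,0,0],[0.01,-0.2,0.02,0,0,0],[0.01,-0.3,0.03,0,0,0],[0.01,-0.35,0.03,0,0,0],[0.01,-0.4,0.03,0,0,0],[0.01,-0.4,0.03,0,0,0],[0.01,-0.4,0.03,0,0,0]]'
python3 - <<'E'
from h import *
st()
plan([hang("tall","far",.165),hang("tall","far",.14)])
a=viewer.snapshot("side")[...,::-1]; b=viewer.snapshot("top")[...,::-1]
cv2.imwrite("pics/ks.png",a);cv2.imwrite("pics/kt.png",b)
A=cv2.resize(a[140:200,250:316],(396,360),interpolation=cv2.INTER_CUBIC)
B=cv2.resize(b[150:210,190:256],(396,360),interpolation=cv2.INTER_CUBIC)
cv2.imwrite("pics/k.png",np.hstack([A,B]))
o=robot.get_obs(); R=Rn.from_euler('xyz',o['ee_rot']).as_matrix(); g=MUG["tall"]; M=R@K(6.2).T
for n,off,dx in(("side",(250,140),0),("top",(190,150),396)):
    c=lambda X:((proj(n,X)-off+.5)*6-.5+[dx,0]).round(0)
    f=lambda m:c(o['tool_pos']+M@(np.array(m)-g['tcp']))
    print(n,'tip',c(arm("far",.121)[0]),'eye',f(g['eye']),'hend',f([0,-.085,.055]),'h edges',f([.016,-.085,.055]),f([-.016,-.085,.055]),'rim',f([0,0,.105]),f([0,-.046,.105]),f([.046,0,.105]),f([-.046,0,.105]))
E
```

```text
time: 35.02
tool_pos: [0.7041, 0.122, 0.2746]
ee_rot: [-3.038, 0.391, -3.077]
wrist_force: [-0.6, 1.2, -3.2]
width: 0.0064
finger_force: 29.9
t 35.02 p [0.7041 0.122  0.2746] rpy [-3.038  0.391 -3.077] w 0.0064 F [-0.6  1.2 -3.2] ff 29.9 q [ 0.16  0.17  1.2  -0.14  1.4  -1.46]
[0.018, -0.001, 0.024, 0.007, 0.013, -0.004] rows>=1 
[0.125, 0.0, -0.0, 0.0, 0.0, 0.0] rows>=1 
side tip [198. 224.] eye [250. 184.] hend [275. 195.] h edges [293. 183.] [257. 207.] rim [186. 107.] [221. 120.] [238.  75.] [133. 140.]
top tip [616. 245.] eye [576. 167.] hend [630. 146.] h edges [617. 120.] [643. 171.] rim [493. 172.] [573. 140.] [455.  95.] [531. 250.]
```

View pics/k.png

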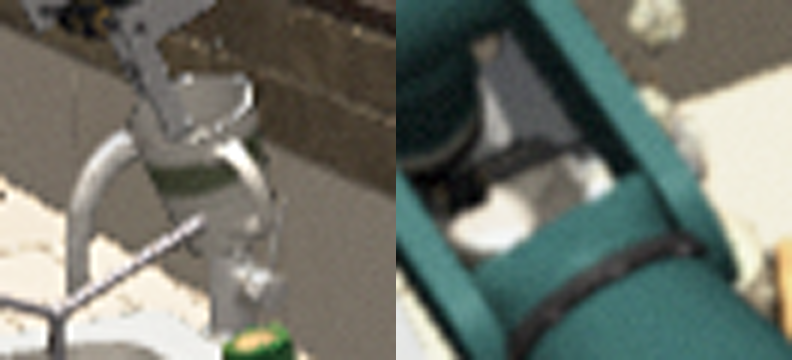

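```bash
H="python3 -m handwheel"
$H '[[0.02,0,0.01,0,0.01,0],[0.02,0,0.02,0,0.01,0],[0.02,0,0.02,0,0.01,0]]' | grep -E 'pos|wrist'
for i in 1 2 3 ; do $H '[[0.03,0,0,0,0,0],[0.06,0,0,0,0,0],[0.08,0,0,0,0,0],[0.08,0,0,0,0,0]]' | grep -E 'pos|wrist'; done
python3 - <<'E'
from h import *
plan([hang("tall","far",.14),hang("tall","far",.117)])
E
```

```text
tool_pos: [0.7017, 0.1216, 0.2673]
wrist_force: [0.2, -0.0, -4.5]
tool_pos: [0.6861, 0.1201, 0.2621]
wrist_force: [-0.1, -0.4, -3.7]
tool_pos: [0.6714, 0.119, 0.2561]
wrist_force: [-0.3, 1.0, -3.4]
tool_pos: [0.6566, 0.1181, 0.25]
wrist_force: [0.2, 0.1, -2.9]
[-0.124, 0.0, -0.001, 0.005, -0.001, -0.002] rows>=1 
[0.115, -0.0, -0.0, 0.0, 0.0, 0.0] rows>=1
```

```bash
H="python3 -m handwheel"
for i in 1 2 3 ; do $H '[[0.03,0,0,0,0,0],[0.06,0,0,0,0,0],[0.08,0,0,0,0,0],[0.08,0,0,0,0,0]]' | grep -E 'pos|wrist'; done
python3 - <<'E'
from h import *
plan([hang("tall","far",.065)]); st()
a=viewer.snapshot("side")[...,::-1]; cv2.imwrite("pics/m.png",a)
E
```

```text
tool_pos: [0.6418, 0.1172, 0.244]
wrist_force: [-0.3, 0.5, -3.8]
tool_pos: [0.627, 0.1162, 0.238]
wrist_force: [-0.6, -0.5, -3.2]
tool_pos: [0.6122, 0.1152, 0.2319]
wrist_force: [0.4, -0.1, -3.6]
[0.01, -0.0, -0.002, 0.005, -0.001, -0.002] rows>=1 
t 37.37 p [0.6122 0.1152 0.2319] rpy [-3.037  0.384 -3.077] w 0.007 F [ 0.4 -0.1 -3.6] ff 29.9 q [ 0.18 -0.02  1.49 -0.15  1.31 -1.43]
```

```bash
H="python3 -m handwheel"
for i in 1 2 ; do $H '[[0,0,0.02,0,0,0],[0,0,0.035,0,0,0],[0,0,0.035,0,0,0]]' | grep -E 'pos|wrist'; done
$H '[[0,0.005,0.01,0,0,0],[0,0.005,0.01,0,0,0],[0,0.005,0.01,0,0,0]]' | grep -E 'pos|wrist'
```

```text
tool_pos: [0.6158, 0.1145, 0.2248]
wrist_force: [-0.0, 0.2, -4.0]
tool_pos: [0.6184, 0.114, 0.2183]
wrist_force: [-0.1, 0.2, -3.2]
tool_pos: [0.6193, 0.115, 0.2176]
wrist_force: [-0.1, -0.2, -3.2]
```

```bash
H="python3 -m handwheel"
$H '[[0,0,0.01,0,0,0],[0,0,0.01,0,0,0],[0,0,0.01,0,0,0]]' | grep -E 'pos|wrist'
python3 - <<'E'
from h import *
st(); print(hang("tall","far",.067)[0], hang("tall","far",.067,drop=.0165)[0])
E
```

```text
tool_pos: [0.6203, 0.1149, 0.2163]
wrist_force: [-1.0, 0.8, -1.8]
t 38.42 p [0.6203 0.1149 0.2163] rpy [-3.037  0.386 -3.077] w 0.0066 F [-1.   0.8 -1.8] ff 29.8 q [ 0.17 -0.    1.5  -0.15  1.28 -1.42]
[0.6120175  0.11519041 0.23224475] [0.61818492 0.11560005 0.21694622]
```

Run:
```python
from h import *
o=robot.get_obs(); R0=Rn.from_euler('xyz',o['ee_rot']).as_matrix(); p0=o['tool_pos']
pb,Rb=hang("tall","far",.067,drop=.0172); off=p0-pb
for ph in(0,10,20,28,40,50,56):
    p,R=hang("tall","far",.067,drop=.0168,phi=ph); print(ph,p.round(3),'hand',(p-.2*R[:,2]).round(3))
for a,b in((0,28),(28,56)):
    pa,Ra=hang("tall","far",.067,drop=.0170,phi=a)
    for ph in np.linspace(a,b,5)[1:]:
        p,R=hang("tall","far",.067,drop=.0170,phi=ph); print(ph); plan([(p,R)],pa,Ra)
```

```text
0 [0.618 0.116 0.217] hand [0.543 0.132 0.401]
10 [0.624 0.114 0.202] hand [0.549 0.165 0.38 ]
20 [0.63  0.11  0.188] hand [0.557 0.193 0.354]
28 [0.635 0.104 0.177] hand [0.566 0.212 0.331]
40 [0.642 0.093 0.163] hand [0.58  0.234 0.291]
50 [0.646 0.082 0.153] hand [0.594 0.245 0.256]
56 [0.649 0.074 0.148] hand [0.602 0.248 0.234]
7.0
[0.0, 0.0, 0.056, 0.233, 0.0, 0.0] rows>=1 
14.0
[-0.0, -0.006, 0.112, 0.467, -0.0, 0.0] rows>=2 
21.0
[-0.0, -0.02, 0.166, 0.7, 0.0, -0.0] rows>=3 
28.0
[0.0, -0.039, 0.218, 0.933, -0.0, 0.0] rows>=4 
35.0
[0.0, 0.0, 0.056, 0.233, 0.0, -0.0] rows>=1 
42.0
[0.0, -0.006, 0.112, 0.467, 0.0, -0.0] rows>=2 
49.0
[0.0, -0.02, 0.166, 0.7, 0.0, 0.0] rows>=3 
56.0
[0.0, -0.039, 0.218, 0.933, 0.0, 0.0] rows>=4
```

```bash
H="python3 -m handwheel"
$H '[[0,0,0.03,0.12,0,0],[0,0,0.06,0.23,0,0],[0,-0.003,0.08,0.35,0,0],[0,-0.006,0.11,0.47,0,0],[0,-0.01,0.14,0.58,0,0],[0,-0.02,0.17,0.7,0,0],[0,-0.03,0.19,0.82,0,0],[0,-0.04,0.22,0.93,0,0],[0,-0.04,0.22,0.93,0,0],[0,-0.04,0.22,0.93,0,0]]'
python3 - <<'E'
from h import *
st()
plan([hang("tall","far",.067,drop=.0170,phi=28)])
E
```

```text
time: 39.25
tool_pos: [0.6372, 0.1052, 0.1748]
ee_rot: [-2.553, 0.384, -3.075]
wrist_force: [-0.0, 3.8, -3.0]
width: 0.0065
finger_force: 29.8
t 39.25 p [0.6372 0.1052 0.1748] rpy [-2.553  0.384 -3.075] w 0.0065 F [-0.   3.8 -3. ] ff 29.8 q [ 0.42  0.23  1.43 -0.69  1.4  -1.01]
[0.006, -0.012, -0.009, 0.016, 0.0, 0.001] rows>=1
```

```bash
H="python3 -m handwheel"
$H '[[0.005,-0.005,0.02,0.12,0,0],[0.005,-0.01,0.05,0.23,0,0],[0.005,-0.012,0.07,0.35,0,0],[0.005,-0.015,0.1,0.47,0,0],[0.005,-0.02,0.13,0.58,0,0],[0.005,-0.03,0.16,0.7,0,0],[0.005,-0.03,0.16,0.7,0,0],[0.005,-0.03,0.16,0.7,0,0]]'
python3 - <<'E'
from h import *
st()
plan([hang("tall","far",.067,drop=.0170,phi=49)])
E
```

```text
time: 39.92
tool_pos: [0.6467, 0.0818, 0.1532]
ee_rot: [-2.188, 0.384, -3.077]
wrist_force: [0.6, 4.3, -3.1]
width: 0.0063
finger_force: 29.9
t 39.92 p [0.6467 0.0818 0.1532] rpy [-2.188  0.384 -3.077] w 0.0063 F [ 0.6  4.3 -3.1] ff 29.9 q [ 0.49  0.45  1.36 -0.98  1.58 -0.82]
[0.002, 0.001, -0.007, 0.017, -0.002, -0.002] rows>=1
```

```bash
H="python3 -m handwheel"
$H '[[0,0,0,0,0,0],[0,0,0,0,0,0],[0,0,0,0,0,0],[0,0,0,0,0,0],[0,0,0,0,0,0],[0,0,0,0,0,0]]' -0.1
$H '[[0,0,-0.02,0,0,0],[0,0,-0.05,0,0,0],[0,0,-0.1,0,0,0],[0,0,-0.15,0,0,0],[0,0,-0.2,0,0,0],[0,0,-0.25,0,0,0],[0,0,-0.3,0,0,0],[0,0,-0.4,0,0,0],[0,0,-0.5,0,0,0],[0,0,-0.5,0,0,0]]'
python3 - <<'E'
from h import *
st()
a=viewer.snapshot("side")[...,::-1]; b=viewer.snapshot("top")[...,::-1]
cv2.imwrite("pics/ns.png",a);cv2.imwrite("pics/nt.png",b)
P=arm("far",.067)[0]; print('arm pt',proj("side",P),proj("top",P),'mugc',proj("side",P+[.02,0,-.07]),proj("top",P+[.02,0,-.07]))
# change against picture before the mug came: mask
for n,r in(("side","sg"),("top","top0")):
    d=np.abs((a if n=="side" else b).astype(int)-cv2.imread(f"pics/{r}.png")).max(2); m=(d>45).astype(np.uint8)
    N,l,s,c=cv2.connectedComponentsWithStats(m); print(n,[(s[i].tolist(),c[i].round(0).tolist()) for i in range(1,N) if s[i][4]>60])
E
```

```text
time: 40.42
tool_pos: [0.6464, 0.0805, 0.1556]
ee_rot: [-2.183, 0.387, -3.077]
wrist_force: [0.5, 0.2, -0.5]
width: 0.0427
finger_force: 0.0
time: 41.25
tool_pos: [0.6196, 0.1648, 0.2102]
ee_rot: [-2.186, 0.389, -3.074]
wrist_force: [0.4, 0.5, 1.4]
width: 0.0518
finger_force: 0.0
t 41.25 p [0.6196 0.1648 0.2102] rpy [-2.186  0.389 -3.074] w 0.0518 F [0.4 0.5 1.4] ff 0.0 q [ 0.62  0.46  1.22 -0.97  1.75 -0.85]
arm pt [272.148073  183.5386605] [233.58426025 205.1474889 ] mugc [276.75908206 199.059142  ] [232.50633952 213.3786956 ]
side [([58, 51, 212, 208, 8817], [157.0, 116.0]), ([258, 108, 22, 9, 70], [268.0, 112.0]), ([261, 114, 27, 19, 172], [272.0, 124.0]), ([289, 118, 10, 41, 110], [294.0, 136.0]), ([213, 130, 47, 53, 721], [237.0, 155.0]), ([111, 141, 53, 141, 1949], [133.0, 206.0]), ([258, 181, 22, 25, 264], [269.0, 192.0]), ([182, 196, 31, 42, 598], [198.0, 215.0]), ([284, 215, 12, 15, 79], [290.0, 222.0]), ([262, 224, 19, 13, 152], [273.0, 229.0]), ([254, 236, 37, 21, 332], [276.0, 248.0]), ([204, 246, 33, 14, 317], [220.0, 253.0]), ([73, 256, 23, 13, 173], [85.0, 262.0]), ([105, 275, 23, 7, 111], [115.0, 278.0])]
top [([326, 171, 26, 35, 626], [338.0, 188.0]), ([298, 177, 22, 32, 547], [308.0, 192.0]), ([272, 183, 15, 28, 326], [279.0, 196.0]), ([213, 201, 16, 10, 78], [219.0, 206.0]), ([50, 208, 239, 212, 21652], [156.0, 316.0]), ([211, 208, 33, 43, 812], [228.0, 234.0]), ([331, 215, 53, 47, 1342], [358.0, 238.0]), ([287, 254, 16, 29, 385], [295.0, 268.0]), ([235, 301, 149, 119, 7799], [309.0, 360.0]), ([249, 352, 19, 22, 186], [258.0, 363.0]), ([334, 368, 21, 19, 143], [347.0, 376.0]), ([307, 389, 21, 31, 358], [318.0, 405.0]), ([337, 393, 20, 23, 170], [348.0, 405.0])]
```

Run:
```python
from h import *
a,b=cv2.imread("pics/ns.png"),cv2.imread("pics/nt.png"); b0=cv2.imread("pics/sg.png")
x0,y0,x1,y1=203,210,223,218
r=cv2.matchTemplate(a[y0-25:y1+25,x0-25:x1+25],b0[y0:y1,x0:x1],cv2.TM_CCOEFF_NORMED); print(cv2.minMaxLoc(r)[1::2],r[25,25])
_,R1=hang("tall","far",.067,phi=22); p,R=grasp("low",(.404,.147),25.5,.22); Ru=hang("tall","far",.067,tilt=0)[1]
rr=Rn.from_matrix(Ru.T@R).as_rotvec()
plan([((.60,.22,.30),R1),((.52,.23,.36),hang("tall","far",.067,tilt=-10)[1]),((.44,.23,.36),Ru),(p,R)])
```

```text
(0.7526325583457947, (25, 25)) 0.75263256
[-0.101, -0.203, -0.503, -0.889, 0.003, -0.003] rows>=4 
[0.255, -0.134, -0.412, -0.731, 0.384, -0.119] rows>=4 
[0.393, 0.019, -0.072, 0.0, 0.331, -0.036] rows>=2 
[0.278, -0.178, 0.441, 0.026, -0.083, -0.719] rows>=4
```

```bash
H="python3 -m handwheel"
$H '[[-0.1,-0.1,-0.25,-0.3,0,0],[-0.1,-0.2,-0.5,-0.6,0,0],[-0.1,-0.2,-0.5,-0.89,0,0],[-0.1,-0.2,-0.5,-0.89,0,0],[-0.1,-0.2,-0.5,-0.89,0,0],[-0.1,-0.2,-0.5,-0.89,0,0]]' 0 | grep pos
$H '[[0.25,-0.13,-0.41,-0.73,0.38,-0.12],[0.25,-0.13,-0.41,-0.73,0.38,-0.12],[0.25,-0.13,-0.41,-0.73,0.38,-0.12],[0.25,-0.13,-0.41,-0.73,0.38,-0.12],[0.25,-0.13,-0.41,-0.73,0.38,-0.12]]' | grep pos
$H '[[0.39,0.02,-0.07,0,0.33,-0.04],[0.39,0.02,-0.07,0,0.33,-0.04],[0.39,0.02,-0.07,0,0.33,-0.04],[0.39,0.02,-0.07,0,0.33,-0.04],[0.39,0.02,-0.07,0,0.33,-0.04]]'
python3 - <<'E'
from h import *
st()
p,R=grasp("low",(.404,.147),25.5,.22); plan([(p,R)])
a=viewer.snapshot("side")[...,::-1]; b=viewer.snapshot("top")[...,::-1]
cv2.imwrite("pics/os.png",a);cv2.imwrite("pics/ot.png",b)
for n,im,ref,(x0,y0,x1,y1) in(("side",a,"sg",(203,210,223,218)),("top",b,"tg",(211,282,245,318))):
    b0=cv2.imread(f"pics/{ref}.png"); k=20
    r=cv2.matchTemplate(im[y0-k:y1+k,x0-k:x1+k].copy(),b0[y0:y1,x0:x1],cv2.TM_CCOEFF_NORMED); print(n,cv2.minMaxLoc(r)[1::2],r[k,k], b0[y0:y1,x0:x1].mean(),im[y0:y1,x0:x1].mean())
E
```

```text
tool_pos: [0.6001, 0.2171, 0.2993]
tool_pos: [0.5224, 0.2275, 0.3568]
time: 42.68
tool_pos: [0.4423, 0.2303, 0.3544]
ee_rot: [-3.029, -0.001, -3.074]
wrist_force: [0.2, -0.3, 0.5]
width: 0.0469
finger_force: 0.0
t 42.68 p [0.4423 0.2303 0.3544] rpy [-3.029e+00 -1.000e-03 -3.074e+00] w 0.0469 F [ 0.2 -0.3  0.5] ff 0.0 q [ 0.44  0.03  1.14 -0.12  2.01 -1.25]
[0.289, -0.179, 0.414, 0.018, -0.086, -0.715] rows>=4 
side (0.6285326480865479, (20, 20)) 0.62853265 64.3 61.25625
top (0.7492145299911499, (20, 20)) 0.74921453 108.52151416122004 75.97984749455338
```

Run:
```python
from h import *
for f in("sg","os","tg","ot"):
    im=cv2.imread(f"pics/{f}.png"); h=cv2.cvtColor(im,cv2.COLOR_BGR2HSV); m=cv2.inRange(h,(25,70,20),(50,255,110))
    x0,y0,x1,y1=(190,200,240,240) if f[1]=="g" and f[0]=="s" or f=="os" else (195,265,262,325)
    k=np.zeros_like(m);k[y0:y1,x0:x1]=m[y0:y1,x0:x1]; N,l,s,c=cv2.connectedComponentsWithStats(k); i=1+np.argmax(s[1:,4]); print(f,s[i],c[i].round(1))
```

```text
sg [203 209  21  18 209] [211.5 215.7]
os [203 209  21  18 209] [211.4 215.8]
tg [213 283  27  29 527] [226.1 295.7]
ot [213 283  27  30 614] [226.3 297.2]
```

```bash
H="python3 -m handwheel"
$H '[[0.07,-0.05,0.1,0,-0.02,-0.18],[0.14,-0.09,0.2,0.01,-0.04,-0.36],[0.22,-0.14,0.3,0.01,-0.06,-0.54],[0.29,-0.18,0.41,0.02,-0.09,-0.71],[0.29,-0.18,0.41,0.02,-0.09,-0.71],[0.29,-0.18,0.41,0.02,-0.09,-0.71],[0.29,-0.18,0.41,0.02,-0.09,-0.71]]'
python3 - <<'E'
from h import *
g=lambda z:grasp("low",(.404,.147),25.5,z)
plan([g(.07),g(0)])
E
```

```text
time: 43.37
tool_pos: [0.3888, 0.182, 0.2814]
ee_rot: [-3.019, 0.01, -2.701]
wrist_force: [0.2, -0.1, 0.1]
width: 0.047
finger_force: 0.0
[0.015, 0.095, 0.771, -0.0, 0.019, -0.011] rows>=4 
[0.0, 0.043, 0.347, 0.0, 0.0, 0.0] rows>=2
```

```bash
H="python3 -m handwheel"
$H '[[0.01,0.02,0.1,0,0.02,-0.01],[0.01,0.03,0.2,0,0.02,-0.01],[0.01,0.05,0.35,0,0.02,-0.01],[0.01,0.07,0.5,0,0.02,-0.01],[0.01,0.08,0.65,0,0.02,-0.01],[0.01,0.09,0.77,0,0.02,-0.01],[0.01,0.09,0.77,0,0.02,-0.01],[0.01,0.09,0.77,0,0.02,-0.01]]' | grep -E 'pos|wrist'
python3 - <<'E'
from h import *
plan([grasp("low",(.404,.147),25.5,.0)])
E
```

```text
tool_pos: [0.3885, 0.181, 0.1259]
wrist_force: [1.1, 0.5, 1.0]
[0.002, 0.047, 0.346, -0.0, -0.006, 0.002] rows>=2
```

```bash
H="python3 -m handwheel"
$H '[[0,0.01,0.1,0,0,0],[0,0.02,0.2,0,0,0],[0,0.04,0.3,0,0,0],[0,0.05,0.35,0,0,0],[0,0.05,0.36,0,0,0],[0,0.05,0.36,0,0,0],[0,0.05,0.36,0,0,0]]' | grep -E 'pos|wrist'
$H '[[0,0,0,0,0,0],[0,0,0,0,0,0],[0,0,0,0,0,0],[0,0,0,0,0,0],[0,0,0,0,0,0],[0,0,0,0,0,0],[0,0,0,0,0,0],[0,0,0,0,0,0],[0,0,0,0,0,0],[0,0,0,0,0,0]]' 1
$H '[[0,0,-0.05,0,0,0],[0,0,-0.1,0,0,0],[0,0.03,-0.2,0,0,0],[0,0.06,-0.4,0,0,0],[0,0.06,-0.6,0,0,0],[0,0.06,-0.8,0,0,0],[0,0.06,-1,0,0,0],[0,0.06,-1,0,0,0],[0,0.06,-1,0,0,0]]'
python3 - <<'E'
from h import *
st()
for s in(.165,.14,.1,.065): 
    p,R=hang("low","near",s); print(s,p.round(4),(p-.2*R[:,2]).round(3))
p,R=hang("low","near",.165); _,Ra=hang("low","near",.16,tilt=10)
plan([((.33,.25,.30),Ra),(p+[0,.09,.01],R),(p,R)])
E
```

```text
tool_pos: [0.388, 0.182, 0.0543]
wrist_force: [-0.2, 0.4, -0.2]
time: 45.45
tool_pos: [0.387, 0.1815, 0.0527]
ee_rot: [-3.019, -0.002, -2.695]
wrist_force: [2.1, 1.3, 1.8]
width: 0.008
finger_force: 28.9
time: 46.2
tool_pos: [0.3718, 0.2151, 0.2521]
ee_rot: [-3.02, 0.001, -2.694]
wrist_force: [-0.1, -0.2, -3.4]
width: 0.0075
finger_force: 30.0
t 46.2 p [0.3718 0.2151 0.2521] rpy [-3.020e+00  1.000e-03 -2.694e+00] w 0.0075 F [-0.1 -0.2 -3.4] ff 30.0 q [ 0.49 -0.18  1.54 -0.12  1.78 -1.55]
0.165 [0.4045 0.103  0.2625] [0.477 0.132 0.447]
0.14 [0.4276 0.1045 0.2531] [0.5   0.134 0.437]
0.1 [0.4646 0.107  0.2381] [0.537 0.136 0.422]
0.065 [0.497  0.1092 0.225 ] [0.57  0.138 0.409]
[0.112, 0.217, -0.268, -0.061, 0.418, 0.68] rows>=4 
[-0.371, -0.298, 0.111, 0.0, 0.397, -0.049] rows>=3 
[0.009, -0.439, 0.112, 0.0, 0.0, 0.0] rows>=3
```

```bash
H="python3 -m handwheel"
sed -i "s/tcp=np.array(\[0,.0382,.0561\])/tcp=np.array([0,.0379,.0527])/" h.py
$H '[[0.03,0.05,-0.07,-0.01,0.1,0.17],[0.06,0.1,-0.14,-0.03,0.2,0.34],[0.09,0.16,-0.2,-0.05,0.31,0.51],[0.11,0.22,-0.27,-0.06,0.42,0.68],[0.11,0.22,-0.27,-0.06,0.42,0.68],[0.11,0.22,-0.27,-0.06,0.42,0.68]]' | grep pos
$H '[[-0.1,-0.07,0.03,0,0.1,-0.01],[-0.2,-0.15,0.06,0,0.2,-0.03],[-0.29,-0.22,0.08,0,0.3,-0.04],[-0.37,-0.3,0.1,0,0.4,-0.05],[-0.37,-0.3,0.1,0,0.4,-0.05],[-0.37,-0.3,0.1,0,0.4,-0.05]]' | grep -E 'pos|rot|wrist'
python3 - <<'E'
from h import *
plan([hang("low","near",.165)]); st()
a=viewer.snapshot("side")[...,::-1]; cv2.imwrite("pics/ps.png",a)
E
```

```text
tool_pos: [0.33, 0.2499, 0.2954]
tool_pos: [0.4045, 0.1914, 0.269]
ee_rot: [-3.014, -0.396, -3.079]
wrist_force: [0.7, 0.0, -2.1]
[0.013, -0.431, 0.114, -0.007, -0.024, -0.004] rows>=3 
t 47.2 p [0.4045 0.1914 0.269 ] rpy [-3.014 -0.396 -3.079] w 0.0073 F [ 0.7  0.  -2.1] ff 30.1 q [ 0.33  0.17  1.21 -0.03  2.17 -1.34]
```

```bash
H="python3 -m handwheel"
$H '[[0.01,-0.1,0.03,0,-0.02,0],[0.01,-0.2,0.06,0,-0.02,0],[0.01,-0.3,0.09,0,-0.02,0],[0.01,-0.38,0.11,0,-0.02,0],[0.01,-0.43,0.11,0,-0.02,0],[0.01,-0.43,0.11,0,-0.02,0],[0.01,-0.43,0.11,0,-0.02,0]]' | grep -E 'pos|wrist'
python3 - <<'E'
from h import *
plan([hang("low","near",.165),hang("low","near",.14)]); st()
a=viewer.snapshot("side")[...,::-1]; cv2.imwrite("pics/qs.png",a)
o=robot.get_obs(); R=Rn.from_euler('xyz',o['ee_rot']).as_matrix(); g=MUG["low"]; M=R@K(7).T
f=lambda m:proj("side",o['tool_pos']+M@(np.array(m)-g['tcp'])).round(1)
print('tip',proj("side",arm("near",.121)[0]).round(1),'eye',f(g['eye']),'hend edges',f([.015,-.082,.05]),f([-.015,-.082,.05]),'top/bot of eye',f([0,-.055,.066]),f([0,-.055,.034]),'rim',f([.046,0,.093]),f([-.046,0,.093]),'base',f([.034,0,0]),f([-.034,0,0]))
c=cv2.cvtColor(a,cv2.COLOR_BGR2HSV)[182:206,210:240]
for i,r in enumerate(c): print(182+i,' '.join('%3d%s'%(x[2],'g' if 25<x[0]<60 and x[1]>60 else '.') for x in r))
E
```

```text
tool_pos: [0.4036, 0.1051, 0.2634]
wrist_force: [0.7, 0.8, -2.4]
[-0.005, -0.01, 0.021, -0.004, 0.01, 0.0] rows>=1 
[-0.125, -0.0, -0.0, 0.0, 0.0, 0.0] rows>=1 
t 47.83 p [0.4036 0.1051 0.2634] rpy [-3.017 -0.379 -3.075] w 0.0075 F [ 0.7  0.8 -2.4] ff 30.1 q [ 0.19  0.09  1.31 -0.09  2.13 -1.51]
tip [232.7 185.7] eye [222.5 182. ] hend edges [229.  184.5] [221.9 182.9] top/bot of eye [223.8 177.9] [221.3 186. ] rim [230.3 170.7] [209.3 165.2] base [220.9 192.4] [205.4 189. ]
182 186. 171. 155. 140. 125. 109.  97.  95.  92.  90.  76.  71g  82g  87g  68g  43g 119. 249. 252. 247. 247. 247. 248. 250. 248. 225. 223. 242. 247. 245.
183 184. 178. 168. 163. 155. 141. 132. 131. 127. 122. 116. 111.  86g  66g  56g  77. 196. 255. 249. 248. 247. 246. 245. 241. 243. 246. 219. 222. 236. 246.
184 181. 171. 170. 165. 153. 146. 139. 136. 132. 132. 134. 142.  86.  66g  60g 113. 242. 244. 244. 239. 234. 242. 242. 223. 216. 242. 233. 231. 228. 244.
185 178. 170. 164. 160. 146. 141. 136. 135. 132. 131. 137. 142. 113.  97.  84. 159. 250. 236. 243. 234. 225. 239. 224. 206. 187. 217. 234. 245. 247. 238.
186 
[... 2375 characters left out ...]
228. 229. 229. 235. 229. 230. 220. 220. 206. 216. 214. 182. 181. 201. 199. 181. 175.
202 242. 210. 224. 235. 238. 237. 237. 236. 238. 236. 224. 212. 223. 219. 217. 206. 215. 191. 184. 204. 225. 201. 179. 180. 156. 141. 139. 142. 141. 142.
203 238. 238. 237. 237. 236. 236. 236. 236. 238. 239. 215. 192. 213. 227. 225. 200. 182. 176. 155. 138. 140. 140. 140. 143. 143. 142. 139. 140. 143. 143.
204 240. 239. 240. 239. 239. 239. 240. 242. 231. 227. 222. 176. 153. 137. 138. 138. 142. 142. 142. 140. 146. 144. 139. 141. 147. 147. 142. 139. 141. 146.
205 239. 239. 239. 240. 240. 240. 236. 216. 163. 147. 132. 139. 146. 146. 144. 143. 144. 140. 144. 145. 144. 144. 144. 142. 144. 145. 143. 142. 147. 148.
```

Run:
```python
from h import *
a=cv2.imread("pics/qs.png")
c=cv2.cvtColor(a,cv2.COLOR_BGR2HSV)[160:194,203:234]
print('    '+' '.join('%3d'%(203+i) for i in range(31)))
for i,r in enumerate(c): print(160+i,' '.join('%3d%s'%(x[2],'g' if 25<x[0]<60 and x[1]>60 else ' ') for x in r))
o=robot.get_obs(); R=Rn.from_euler('xyz',o['ee_rot']).as_matrix(); g=MUG["low"]; M=R@K(7).T
for dy in(-20,-10,0,10):
    Y=Rn.from_euler('z',dy,degrees=True).as_matrix()
    f=lambda m:proj("side",o['tool_pos']+M@(Y@np.array(m)-g['tcp'])).round(1).tolist()
    print(dy,'eye',f(g['eye']),'end',f([.0,-.082,.05]),'topbar',f([0,-.06,.072]),'lowbar',f([0,-.055,.03]),'end edges',f([.012,-.08,.05]),f([-.012,-.08,.05]))
```

```text
203 204 205 206 207 208 209 210 211 212 213 214 215 216 217 218 219 220 221 222 223 224 225 226 227 228 229 230 231 232 233
160  99   95  121  109  127  123  122  123   92   47   75  104   56   94  118  113  105  103   94  170  182  210  227  206  189  177  184  196  190  195  207 
161 101   97  118  123  118  120  125  116   72   69   72  102   64  109  124  112  107  110  131  165  159  165  187  169  173  179  196  218  202  197  202 
162  98   90  119  124  118  125  127  117   49   92   82   81   59  109  111  108  106  126  200  198  180  166  165  169  173  184  177  173  163  155  160 
163  90   88  117  120  125  127  126  112   56  108   96   71   85  110  109  113  106  118  205  219  213  196  191  193  176  186  176  180  173  169  162 
164  91   94  118  119  122  126  100   83   53  107  102   49   96  126  111  109  101   90  160  172  196  204  207  196  182  188  194  197  194  187  178 
165  98   98  115  119  121   96   38g  26g  33g  49   72   59   99  130  107  107  117  160  164  159  154  154  163  151  165  180  214  217  212  199  191 
166 109  114  120  125
[... 4230 characters left out ...]
 248  248  248  247  248  248  248  247 
193 248  247  248  249  248  249  248  251  253  253  235  204  208  196  171  171  132  172  224  254  249  248  247  248  248  248  248  246  248  247  248 
-20 eye [217.8, 180.7] end [218.3, 181.8] topbar [219.6, 175.3] lowbar [216.3, 185.7] end edges [221.4, 182.6] [215.1, 180.8]
-10 eye [220.2, 181.4] end [222.0, 182.8] topbar [222.2, 176.1] lowbar [218.7, 186.4] end edges [224.9, 183.5] [218.8, 181.9]
0 eye [222.5, 182.0] end [225.5, 183.7] topbar [224.8, 176.7] lowbar [221.0, 187.0] end edges [228.0, 184.2] [222.4, 182.9]
10 eye [224.7, 182.4] end [228.7, 184.4] topbar [227.1, 177.3] lowbar [223.2, 187.4] end edges [230.9, 184.8] [225.8, 183.7]
```

```bash
H="python3 -m handwheel"
python3 - <<'E'
s=open('h.py').read()
s=s.replace("M2@(g['tcp']-g['eye']-[0,0,drop])","M2@(Rn.from_euler('z',dyaw,degrees=True).as_matrix()@g['tcp']-g['eye']-[0,0,drop])"); open('h.py','w').write(s)
E
python3 - <<'E'
from h import *
plan([hang("low","near",.165,dyaw=7),hang("low","near",.145,dyaw=7),hang("low","near",.065,dyaw=7)])
o=robot.get_obs(); R=Rn.from_euler('xyz',o['ee_rot']).as_matrix()
E
```

```text
[0.019, -0.012, 0.021, -0.005, -0.019, -0.23] rows>=1 
[-0.099, -0.012, 0.001, 0.0, 0.0, 0.0] rows>=1 
[-0.397, -0.048, 0.006, 0.0, 0.0, 0.0] rows>=2
```

```bash
H="python3 -m handwheel"
$H '[[0.01,-0.01,0.01,0,-0.01,-0.1],[0.02,-0.01,0.02,0,-0.02,-0.23],[0.02,-0.01,0.02,0,-0.02,-0.23],[0.02,-0.01,0.02,0,-0.02,-0.23]]' | grep -E 'pos|wrist'
python3 - <<'E'
from h import *
plan([hang("low","near",.165,dyaw=7),hang("low","near",.145,dyaw=7)]); st()
E
for i in 1 2; do $H '[[-0.03,-0.004,0,0,0,0],[-0.06,-0.007,0,0,0,0],[-0.08,-0.01,0,0,0,0],[-0.08,-0.01,0,0,0,0]]' | grep -E 'pos|wrist'; done
```

```text
tool_pos: [0.399, 0.1026, 0.2609]
wrist_force: [-0.2, -0.2, -2.3]
[0.001, -0.003, -0.0, -0.006, -0.002, -0.003] rows>=1 
[-0.099, -0.012, 0.001, 0.0, 0.0, 0.0] rows>=1 
t 48.22 p [0.399  0.1026 0.2609] rpy [-3.065 -0.382 -2.945] w 0.0071 F [-0.2 -0.2 -2.3] ff 30.1 q [ 0.18  0.07  1.33 -0.1   2.12 -1.63]
tool_pos: [0.4149, 0.1028, 0.2539]
wrist_force: [-0.6, 0.5, -2.0]
tool_pos: [0.4298, 0.1036, 0.2482]
wrist_force: [-0.6, -0.2, -1.3]
```

```bash
H="python3 -m handwheel"
for i in 1 2 3 4; do $H '[[-0.03,-0.004,0,0,0,0],[-0.06,-0.007,0,0,0,0],[-0.08,-0.01,0,0,0,0],[-0.08,-0.01,0,0,0,0]]' | grep -E 'pos|wrist'; done
python3 - <<'E'
from h import *
plan([hang("low","near",.065,dyaw=7),hang("low","near",.065,drop=.011,dyaw=7)]); st()
E
```

```text
tool_pos: [0.4447, 0.1046, 0.2425]
wrist_force: [-0.5, 0.7, -2.4]
tool_pos: [0.4597, 0.1055, 0.2367]
wrist_force: [-0.8, -0.8, -2.7]
tool_pos: [0.4747, 0.1065, 0.2308]
wrist_force: [-0.1, 0.1, -3.5]
tool_pos: [0.4897, 0.1074, 0.2249]
wrist_force: [-0.7, 0.4, -3.3]
[-0.011, 0.002, 0.003, -0.006, -0.004, -0.003] rows>=1 
[-0.0, 0.007, 0.055, 0.0, 0.0, 0.0] rows>=1 
t 50.22 p [0.4897 0.1074 0.2249] rpy [-3.065 -0.383 -2.945] w 0.0076 F [-0.7  0.4 -3.3] ff 30.0 q [ 0.16  0.27  1.17 -0.1   2.08 -1.65]
```

```bash
H="python3 -m handwheel"
$H '[[0,0.002,0.015,0,0,0],[0,0.004,0.03,0,0,0],[0,0.005,0.04,0,0,0],[0,0.005,0.04,0,0,0]]' | grep -E 'pos|wrist'
for i in 1 2 3; do $H '[[0,0.001,0.01,0,0,0],[0,0.001,0.01,0,0,0],[0,0.001,0.01,0,0,0]]' | grep -E 'pos|wrist'; done
```

```text
tool_pos: [0.4855, 0.1072, 0.2178]
wrist_force: [-0.1, 0.4, -3.1]
tool_pos: [0.4853, 0.1071, 0.2166]
wrist_force: [0.4, -0.6, -1.9]
tool_pos: [0.4847, 0.107, 0.2149]
wrist_force: [1.1, 0.5, -1.4]
tool_pos: [0.4842, 0.1068, 0.2132]
wrist_force: [1.6, -0.0, 1.5]
```

Run:
```python
from h import *
st()
for a,b in((0,28),(28,49)):
    pa,Ra=hang("low","near",.067,drop=.0115,phi=a,dyaw=7)
    if a==0: plan([(pa,Ra)])
    for ph in np.linspace(a,b,5)[1:]:
        p,R=hang("low","near",.067,drop=.0115,phi=ph,dyaw=7); print(ph,p.round(3),(p-.2*R[:,2]).round(3)); plan([(p,R)],pa,Ra)
```

```text
t 51.3 p [0.4842 0.1068 0.2132] rpy [-3.064 -0.381 -2.946] w 0.007 F [ 1.6 -0.   1.5] ff 30.4 q [ 0.17  0.26  1.2  -0.1   2.05 -1.65]
[-0.005, 0.003, -0.005, -0.007, -0.001, -0.004] rows>=1 
7.0 [0.481 0.106 0.203] [0.548 0.158 0.384]
[0.001, -0.002, 0.057, 0.232, 0.028, -0.003] rows>=1 
14.0 [0.477 0.102 0.193] [0.54  0.178 0.367]
[0.003, -0.011, 0.113, 0.463, 0.056, -0.007] rows>=2 
21.0 [0.474 0.098 0.183] [0.531 0.195 0.348]
[0.006, -0.026, 0.167, 0.695, 0.085, -0.01] rows>=3 
28.0 [0.47  0.092 0.174] [0.521 0.21  0.327]
[0.009, -0.048, 0.22, 0.926, 0.113, -0.014] rows>=4 
33.25 [0.468 0.087 0.168] [0.514 0.219 0.311]
[0.001, -0.001, 0.043, 0.174, 0.021, -0.003] rows>=1 
38.5 [0.466 0.081 0.162] [0.506 0.226 0.293]
[0.002, -0.005, 0.085, 0.347, 0.042, -0.005] rows>=2 
43.75 [0.464 0.075 0.157] [0.499 0.232 0.275]
[0.004, -0.014, 0.127, 0.521, 0.064, -0.008] rows>=3 
49.0 [0.463 0.068 0.152] [0.491 0.236 0.257]
[0.006, -0.026, 0.167, 0.695, 0.085, -0.01] rows>=3
```

```bash
H="python3 -m handwheel"
$H '[[0,0,0.025,0.12,0.01,0],[0,0,0.05,0.23,0.03,0],[0,-0.005,0.08,0.35,0.04,0],[0,-0.01,0.105,0.46,0.06,0],[0,-0.02,0.13,0.58,0.07,-0.01],[0,-0.025,0.16,0.69,0.08,-0.01],[0,-0.035,0.185,0.81,0.1,-0.01],[0.005,-0.045,0.21,0.92,0.11,-0.01],[0.005,-0.045,0.21,0.92,0.11,-0.01],[0.005,-0.045,0.21,0.92,0.11,-0.01]]'
python3 - <<'E'
from h import *
st()
plan([hang("low","near",.067,drop=.0115,phi=28,dyaw=7),hang("low","near",.067,drop=.0115,phi=49,dyaw=7)])
E
```

```text
time: 52.13
tool_pos: [0.4698, 0.0935, 0.1741]
ee_rot: [-2.581, -0.439, -2.956]
wrist_force: [0.4, 3.4, 0.2]
width: 0.0074
finger_force: 30.5
t 52.13 p [0.4698 0.0935 0.1741] rpy [-2.581 -0.439 -2.956] w 0.0074 F [0.4 3.4 0.2] ff 30.5 q [ 0.4   0.32  1.32 -0.51  1.99 -1.57]
[-0.001, -0.008, 0.003, 0.005, -0.001, 0.0] rows>=1 
[0.006, -0.026, 0.167, 0.695, 0.085, -0.01] rows>=3
```

```bash
H="python3 -m handwheel"
$H '[[0,0,0.025,0.12,0.01,0],[0,-0.005,0.05,0.23,0.03,0],[0,-0.01,0.08,0.35,0.04,0],[0,-0.015,0.11,0.47,0.06,0],[0,-0.02,0.14,0.58,0.07,-0.01],[0.005,-0.03,0.16,0.69,0.08,-0.01],[0.005,-0.03,0.16,0.69,0.08,-0.01],[0.005,-0.03,0.16,0.69,0.08,-0.01]]'
python3 - <<'E'
from h import *
st()
plan([hang("low","near",.067,drop=.0115,phi=49,dyaw=7)])
E
```

```text
time: 52.8
tool_pos: [0.463, 0.0688, 0.1529]
ee_rot: [-2.208, -0.474, -2.986]
wrist_force: [0.7, 2.9, -1.4]
width: 0.0073
finger_force: 30.5
t 52.8 p [0.463  0.0688 0.1529] rpy [-2.208 -0.474 -2.986] w 0.0073 F [ 0.7  2.9 -1.4] ff 30.5 q [ 0.52  0.39  1.45 -0.78  1.96 -1.5 ]
[-0.001, 0.002, 0.008, 0.012, 0.001, -0.002] rows>=1
```

```bash
H="python3 -m handwheel"
$H '[[0,0,0.03,0.12,0.01,0],[0,-0.003,0.06,0.23,0.03,0],[0,-0.005,0.09,0.35,0.04,0],[0,-0.005,0.09,0.35,0.04,0]]' | grep -E 'pos|wrist'
$H '[[0,0,0,0,0,0],[0,0,0,0,0,0],[0,0,0,0,0,0],[0,0,0,0,0,0],[0,0,0,0,0,0],[0,0,0,0,0,0]]' -0.1
$H '[[0,0,-0.02,0,0,0],[0,0,-0.05,0,0,0],[0,0,-0.1,0,0,0],[0,0,-0.15,0,0,0],[0,0,-0.2,0,0,0],[0,0,-0.25,0,0,0],[0,0,-0.3,0,0,0],[0,0,-0.4,0,0,0],[0,0,-0.5,0,0,0],[0,0,-0.5,0,0,0]]'
python3 - <<'E'
from h import *
st()
plan([((.40,.28,.32),hang("low","near",.067,phi=32,dyaw=7)[1])])
E
```

```text
tool_pos: [0.4608, 0.0522, 0.1438]
wrist_force: [0.1, 8.9, -3.1]
time: 53.63
tool_pos: [0.4615, 0.0522, 0.1456]
ee_rot: [-2.012, -0.482, -3.008]
wrist_force: [0.6, 0.6, -0.2]
width: 0.0443
finger_force: 0.0
time: 54.47
tool_pos: [0.4696, 0.1478, 0.184]
ee_rot: [-2.014, -0.479, -3.004]
wrist_force: [0.4, -0.2, -0.0]
width: 0.0518
finger_force: 0.0
t 54.47 p [0.4696 0.1478 0.184 ] rpy [-2.014 -0.479 -3.004] w 0.0518 F [ 0.4 -0.2 -0. ] ff 0.0 q [ 0.68  0.52  1.31 -0.9   2.11 -1.49]
[0.539, -0.138, -0.843, -0.906, -0.098, 0.002] rows>=5
```

```bash
H="python3 -m handwheel"
$H '[[0.1,0,-0.3,0,0,0],[0.2,-0.05,-0.5,-0.2,0,0],[0.3,-0.1,-0.7,-0.45,-0.05,0],[0.45,-0.14,-0.84,-0.7,-0.1,0],[0.54,-0.14,-0.84,-0.9,-0.1,0],[0.54,-0.14,-0.84,-0.9,-0.1,0],[0.54,-0.14,-0.84,-0.9,-0.1,0],[0.54,-0.14,-0.84,-0.9,-0.1,0]]'
$H '[[0,0,-0.1,0,0,0],[0,0,-0.2,0,0,0],[0,0,-0.3,0,0,0],[0,0,-0.4,0,0,0],[0,0,-0.5,0,0,0],[0,0,-0.5,0,0,0],[0,0,-0.5,0,0,0],[0,0,-0.5,0,0,0],[0,0,-0.5,0,0,0],[0,0,-0.5,0,0,0]]'
python3 - <<'E'
from h import *
st()
a=viewer.snapshot("side")[...,::-1]; b=viewer.snapshot("top")[...,::-1]
cv2.imwrite("pics/zs.png",a);cv2.imwrite("pics/zt.png",b)
for w,m in(("near","low"),("far","tall")):
    P=arm(w,.06)[0]; print(w,'arm pt',proj("side",P).round(0),'mugc',proj("side",P+[0,0,-.065]).round(0))
d=np.abs(a.astype(int)-cv2.imread("pics/side0.png")).max(2)
def cm(im,lo,hi,x0,y0,x1,y1):
    m=cv2.inRange(cv2.cvtColor(im,cv2.COLOR_BGR2HSV),lo,hi); k=np.zeros_like(m);k[y0:y1,x0:x1]=m[y0:y1,x0:x1]; N,l,s,c=cv2.connectedComponentsWithStats(k); return [(s[i].tolist(),c[i].round(1).tolist()) for i in range(1,N) if s[i][4]>25]
print('green rim',cm(a,(25,70,20),(50,255,130),225,165,300,240))
print('red lid now/before',cm(a,(0,180,120),(8,255,255),280,195,330,240),cm(cv2.imread("pics/f.png")[::4,::4],(0,180,120),(8,255,255),0,0,200,150))
g=cv2.cvtColor(a,cv2.COLOR_BGR2GRAY)[172:222,228:292]
for r in range(0,50,1): print(172+r,''.join(' .:-=+*#%@'[9-int(v)*10//256] for v in g[r]))
E
```

```text
time: 55.13
tool_pos: [0.4001, 0.2764, 0.3184]
ee_rot: [-2.502, -0.45, -2.962]
wrist_force: [-0.3, 0.2, -0.3]
width: 0.0512
finger_force: 0.0
time: 55.97
tool_pos: [0.4234, 0.3408, 0.3904]
ee_rot: [-2.501, -0.452, -2.963]
wrist_force: [-0.7, 1.1, 0.3]
width: 0.0515
finger_force: 0.0
t 55.97 p [0.4234 0.3408 0.3904] rpy [-2.501 -0.452 -2.963] w 0.0515 F [-0.7  1.1  0.3] ff 0.0 q [ 0.77  0.64  0.48 -0.68  2.64 -1.63]
near arm pt [246. 189.] mugc [247. 204.]
far arm pt [271. 184.] mugc [271. 200.]
green rim [([234, 191, 19, 21, 143], [240.8, 200.9])]
red lid now/before [([295, 206, 19, 10, 117], [304.0, 210.8])] [([116, 67, 18, 10, 121], [124.2, 71.4])]
172 :.::::::-===--=====+*#+   :-++++++-:-=++++++++++++++++++++*+++++
173 ..::-=---===--=++++*%#:    .-+++++---=++++++++++++++++++++*+++++
174 -============+++*#%@#:       -=++=--=+++++++++++++++++++++*+++++
175 ---======+++##%*----:         .:-====+++++++++++++++++++++++++++
176 ++=+++**#%%*---:                 ====+++++++++++++++++:=++=++=+=
177 %@%%%*-----:                     ====+++++++++++++++-:.=++-=====
178 --==-:                 
[... 2308 characters left out ...]
==:::.::=*
212 ============*#*+++==-:**++++++++**==---------=========:-.:-=+***
213 =============*+*+++===#*++++++++**===--------=========:-++***+**
214 ===============**+++++**+++++++***===-------=========**+=****++*
215 ================*+*+++*+++++++****====-------=========*+.+*****+
216 ==================++**##++++**##**===--------=========#+::***=-:
217 ====================++##****++****====-------=========#*=.=--:..
218 ======================++###+===***====-------=========+**:......
219 ========================**+====***===--------======--+-**=......
220 ===============================#**--------------::...*****-::...
221 +:=============================#**------::::....     *****+--.::
```

```bash
H="python3 -m handwheel"
$H '[[0,0,0,0,0,0],[0,0,0,0,0,0],[0,0,0,0,0,0],[0,0,0,0,0,0],[0,0,0,0,0,0],[0,0,0,0,0,0],[0,0,0,0,0,0],[0,0,0,0,0,0],[0,0,0,0,0,0],[0,0,0,0,0,0]]' | grep time
python3 - <<'E'
from h import *
a=viewer.snapshot("side")[...,::-1].copy(); b=viewer.snapshot("top")[...,::-1].copy(); z=cv2.imread("pics/zs.png"); sg=cv2.imread("pics/sg.png")
print('settled diff mugs',np.abs(a.astype(int)-z)[175:225,228:292].mean())
for n,(x0,y0,x1,y1) in dict(coffee=(295,205,318,245),sugar=(288,200,305,212),spice=(286,193,300,203)).items():
    r=cv2.matchTemplate(a[y0-10:y1+10,x0-10:x1+10],sg[y0:y1,x0:x1],cv2.TM_CCOEFF_NORMED); print(n,cv2.minMaxLoc(r)[1::2])
t0=cv2.imread("pics/top0.png")
for n,(x0,y0,x1,y1) in dict(tumbler=(380,190,408,222),pot=(230,183,255,208),spoon=(210,210,228,242),backs=(285,125,330,165)).items():
    r=cv2.matchTemplate(b[y0-10:y1+10,x0-10:x1+10],t0[y0:y1,x0:x1],cv2.TM_CCOEFF_NORMED); print(n,cv2.minMaxLoc(r)[1::2])
h=cv2.cvtColor(b,cv2.COLOR_BGR2HSV)
g=cv2.cvtColor(b,cv2.COLOR_BGR2GRAY)
# top view lids: expected positions
for n,y,hh in(("coffee",-.105,.124),("sugar",0,.11),("spice",.1,.106)):
    X=O+y*NS[:,0]-hh*NS[:,2]; u=proj("top",X).round(0).astype(int); print(n,u,b[u[1],u[0]],'side',proj("side",X).round(0))
E
```

```text
time: 56.9
settled diff mugs 1.86125
coffee (0.9953432083129883, (10, 10))
sugar (0.9934195876121521, (10, 10))
spice (0.7619625926017761, (10, 10))
tumbler (0.9610828161239624, (10, 10))
pot (0.995875895023346, (10, 10))
spoon (0.18100568652153015, (15, 18))
backs (0.9982225894927979, (10, 10))
coffee [341 180] [ 48  49 240] side [304. 211.]
sugar [310 185] [57 64 67] side [297. 204.]
spice [280 189] [146 216 241] side [292. 196.]
```

```bash
python3 -c "
from bench import robot
print(robot.close_job())"
```

```text
the job is handed in; nothing more can be done
None
```

The job is handed in: the coffee, sugar and spice jars (the second spice jar was absent) stand on the sloping shelf, and both mugs hang by their handles, the tall one on the far arm and the low one on the near arm; final camera checks show everything in place and the bystanders unmoved, except the teaspoon, which the hanging tall mug hides from view.

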